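# Free a spring-barred battery link with the forked tool

### The arm

A 7-joint arm with a two-finger parallel gripper is mounted at the origin on the work surface. World frame = base frame: x ahead of the robot, y to its left, z up, the work surface at z = 0. Lengths are in m, angles in rad, forces in N, time in s.
With the tool pointing down it reaches from about 0.425 to 0.825 m from the base axis. Payload 3.6 kg.
Tool frame: the origin (TCP) lies on the centre line of the jaws, within the pads' length; the fingertips stand manip.tcp_to_tips ahead of it and the grasp point (between the pads) lies 3 mm ahead of it (manip.tcp_to_tips is the distance from the TCP to the fingertips, in m); z points along the fingers, y is the direction in which the jaws open and shut (so a half turn about z gives the same grasp; the last joint's range is limited). The gripper opens to 93 mm and grips with 3 to 60 N. Pads are 15 mm wide; open, the fingers measure 128 mm over their backs; the gripper's body (75 mm by 188 mm) begins 65 mm behind the grasp point.
Start: joints at [1.319, 0.615, -0.013, 1.423, 0.008, 1.103, -0.04], TCP at [0.145, -0.634, 0.206] pointing down, gripper open.
Joint ranges: [-3.12, 3.12], [-0.3, 2.06], [-1.34, 1.32], [0.26, 2.42], [-1.36, 4.5], [0.01, 1.98], [-2.84, 2.84]. Speed limits (rad/s): [2.79, 2.79, 3.14, 3.14, 3.14, 3.14, 3.14].

### API

Orientations are given as [roll, pitch, yaw] about the fixed x, y, z axes, in that order (R = Rz(yaw) Ry(pitch) Rx(roll)).
In Python, from station import telemetry, eyes, ticket, finder, manip gives the robot as it stands.
- The arm moves only by the tool arm_command, never from a script. Its argument "targets" is a list that holds one entry, the list of rows, each a list of 5 numbers: the finger opening in m, from 0 to 0.093, then the shift along the tool's x, y, z in m, then the turn about the tool's z in rad. A call has 1 to 20 rows; each row is the pose to reach, as a shift and turn from the pose measured when the call began, along the tool's axes at that moment; what a row does not reach only later rows make up. A row lasts 1/8 s, in which the tool goes at most 62.5 mm and 10.7 degrees, less where a joint would pass 70% of its speed; a pose out of reach is approached as far as the arm can. A call with a gripper value outside its range is refused whole. The fingers move at their own pace and stop on an object; the grip force is fixed at half the most. Time passes only in rows, so rows that repeat a pose let the fingers close. It gives the time, the measured TCP pose, the force and the opening at its end, in the units of the state.
- telemetry.observe(): the state, without advancing time (a new reading comes with each control period).
- eyes.camera(name): name is "scene" or "top" or "wrist"; returns a dict with "frame" (480x640x3 uint8, blue, green, red), "intrinsics" (3x3 intrinsics, pixels), "pose" (4x4, takes a point from camera to world coordinates). Camera axes: x right, y down, z forward; pixel columns grow to the right and rows downward; lengths in m; the calibration is good to about 2 mm. The wrist camera is an equidistant fisheye: a pixel r from the principal point sees the ray r / f radians off the axis. A picture is of the moment at which its call begins. There is no depth.
- ticket.finish_job(): hands the job in, once; it reports no verdict.
Trained networks look in the newest picture that a camera, given by its name, has taken for a name from the list of things; names that differ only in an ending like _2 or _b are one class to them, and where a whole thing is asked for, a point or a joint stands for the part that bears it (a point fixed in the world has none). Each returns a list of dicts, best first, with "p" (0 to 1); they miss things now and then, are a little off and sometimes report something else, mostly with a low value. They report only what shows in the picture. A call takes as long as a camera call. They do not tell look-alikes from the thing itself.
- finder.recognise(camera, target): "extent" ([centre column, centre row, width, height] in pixels, round what is visible of it).
- finder.spot_point(camera, target): "point" ([column, row] in pixels: a listed point, or the origin of a listed thing).
The state is a dict: "t": time; "qpos": joint angles; "qd": joint speeds; "joint_torque": joint torques, N m; "ee_pos": TCP position; "eef_rot": TCP orientation; "ft_force": force on the tool from outside, world axes, zero at the start; "torque": the same for the moment, N m; "opening": finger opening in m.
Only numpy, scipy, OpenCV 4.12 (cv2) and the standard library are available. Lean on these libraries where they do the work, as an engineer would, in place of code of your own. Each camera call takes 0.05 s, during which the arm holds its last target.

### The job

Isolate the battery string: take the green-handled forked tool from its blue holder and with its prongs (not the gripper) push the brass collar of the spring bar back sideways until the orange-gripped link pops up, without ramming the bar hard against its stop. Stand the tool back in its holder, and lay the link, unhooked from its base, flat in the white tray with the grip uppermost. Leave the other things on the bench where they are.

Things in the scene. Friction and masses are not known exactly. Their poses are not given: they have to be found in the camera images.
- base: Grey link base fixed to the bench, 150 (x) x 130 (y) x 40 mm high; origin centre of its underside. The link lies along its x on y = -15 mm, underside 44 mm up. The link's -x end (x = -60) lies under the spring bar's tip, behind a low stop (top 50 mm up, x = -66 to -62), between a lug (y = -1 to 5, x = -60 to -44, top 64 mm up) and a cheek (y = -33 to -29, top 60 mm).
- bridge (a point): Fixed steel bridge over the link's far end: this point is the underside of its roof, base frame (54, -15, 52) mm. Roof x = 48 to 60 mm, top 58 mm up; end wall behind it. The link is tucked 12 mm under it, so once popped up it must be drawn out along its own slope, towards the base's -x, before it is lifted.
- ejector (a joint): Rise (m) of the white sprung ejector, 12 (x) x 22 (y) mm, under the link at base (-36, -15): near 0 (to 0.002) while the link is held down, about 0.012 to 0.014 when it has popped up. Lifts with about 3.5 N. The link then stays up by itself, tilted 0.12 to 0.17 rad, its far end still under the bridge.
- neck (a point): Point on the spring bar's axis beside the lug, base frame (-52, 9, 54) mm, with the base's axes; fixed. The prongs go in here from above, astride the bar: from the lug's face (y = 5) to at least y = 13 the thin bar always lies bare, with the deck 14 mm below its axis. Beyond, along +y, stands the brass collar.
- spring_bar (a joint): Travel (m) of the bar along base +y: 0 at rest, hard stop 0.0105. Steel rod 6 mm thick with a brass collar (20 mm across, 5 mm thick) clamped at a place that differs each time and is not reported: near face at y = 13 to 35 mm at rest; feel or look for it. Its tip covers the link's edge by 8 mm; link free at 6 to 9 mm. Spring 3 N at first, 7 N at the stop, plus some friction; springs back.
- link: Aluminium strap 120 (x) x 24 (y) x 6 mm with an orange grip on its middle, 44 (x) x 16 (y) x 30 mm high (36 mm overall), 0.1 to 0.2 kg. Origin centre of the strap's underside, z up through the grip. At the start it lies in the base, its axes along the base's.
- link_end (a point): Underside of the link's -x end (the end under the spring bar), link frame (-60, 0, 0) mm. It rises 15 to 20 mm when the link pops up.
- fork: Forked tool, 95 mm tall, upright in its holder, 60 to 110 g. Origin midway between the prong tips, z up the handle. Two prongs 4 x 4 mm, z = 0 to 16, side by side along x, 11 mm apart (19 mm overall); flat shank 19 x 4 mm to z = 28; black flange 34 x 34 mm, z = 28 to 32; green handle 18 x 18 mm, z = 32 to 95. It may shift or tilt a little in the grip when it pushes.
- holder: Blue block fixed to the bench, 80 (x) x 70 (y) x 42 mm high, with an upright slot through its middle, 29 (x) x 15 (y) mm. Origin centre of its underside. The tool's flange rests on its top; the prong tips then stand 14 mm above the bench.
- tray: White open tray fixed to the bench, 200 (x) x 150 (y) x 28 mm high, walls and floor 4 mm; origin centre of its underside. A loose brass spacer, 24 mm across, 18 mm high, stands in it at about (70, -45) mm; the link has room along x at y = 0 to 40 mm. Tray and holder may be on either side of the base.
- screwdriver: Bystander: red screwdriver lying at the back. Leave alone.
- jar: Bystander: glass jar, 60 mm across, 80 mm tall. Leave alone.
- strap: Bystander: bare copper strap 110 x 22 x 6 mm lying on the bench. Leave alone.
- mug: Bystander: blue mug, 80 mm across, 90 mm tall. Leave alone.
- wrench: Bystander: steel wrench lying on the bench. Leave alone.
- meter: Bystander: black hand meter 150 x 80 x 40 mm lying on the bench. Leave alone.
Things that resemble listed ones, but are neither listed nor needed, are in the scene too. Leave any red look-alike of the fork alone. Of the things that look like the link, the smaller one is meant.

How it is judged:
By the outcome, as a careful person would: the job done as asked, in the order asked, and still so for the second after the job is handed in, with the robot touching nothing.
It also fails if it takes over 69 s, if anything falls off the work surface, if the arm or the gripper's body presses on something with over 40 N, if the wrist force passes 120 N, or if a joint passes its speed limit or range.

## Working session

There is one attempt and no reset: what is moved stays moved. The work goes in short steps, Python scripts to look and compute and a tool call to move; the robot and the scene stay as the last step left them, time stands still between calls to the robot, and variables do not carry over. Pictures are saved under pics/ and viewed, and the job is handed in when it is done.

Besides the shell and the picture viewer there is one more tool, called after "Request:" in YAML: its name, and indented under it one key for each argument. arm_command: Moves the arm, as the interface text tells. Its arguments: {"type":"object","properties":{"targets":{"type":"array"}},"required":["targets"]}

```bash
ls; mkdir -p pics; cat > h.py <<'E'
import numpy as np, cv2
from station import telemetry, eyes, ticket, finder, manip
from scipy.spatial.transform import Rotation as R
def save(c,n):
    d=eyes.camera(c); cv2.imwrite(f'pics/{n}.png',d['frame']); return d
def ray(d,px):
    K=np.array(d['intrinsics']);T=np.array(d['pose'])
    v=np.array([(px[0]-K[0,2])/K[0,0],(px[1]-K[1,2])/K[1,1]])
    if d.get('fish'):
        r=np.linalg.norm(v); s=np.array([*(v/max(r,1e-9)*np.sin(r)),np.cos(r)])
    else: s=np.array([v[0],v[1],1.])
    return T[:3,3],T[:3,:3]@s
def atz(d,px,z):
    o,r=ray(d,px); return o+r*(z-o[2])/r[2]
def proj(d,P):
    K=np.array(d['intrinsics']);T=np.array(d['pose'])
    p=T[:3,:3].T@(np.array(P)-T[:3,3])
    if d.get('fish'):
        a=np.arctan2(np.hypot(p[0],p[1]),p[2]); n=max(np.hypot(p[0],p[1]),1e-9)
        u=p[:2]/n*a
    else: u=p[:2]/p[2]
    return np.array([K[0,0]*u[0]+K[0,2],K[1,1]*u[1]+K[1,2]])
E
python3 - <<'E'
from h import *
for c in ['scene','top','wrist']:
    d=save(c,c+'0'); print(c,np.round(d['intrinsics'],1).tolist(),np.round(d['pose'],3).tolist())
    for n in ['base','fork','holder','tray','link','neck','link_end','spring_bar','bridge']:
        try: print(n,[(np.round(x['point']).tolist(),round(x['p'],2)) for x in finder.spot_point(c,n)][:4],[(np.round(x['extent']).tolist(),round(x['p'],2)) for x in finder.recognise(c,n)][:4])
        except Exception as e: print(n,e)
s=telemetry.observe();print(s, manip.tcp_to_tips)
E
```

```text
pics
scene [[476.4, 0.0, 320.4], [0.0, 476.4, 241.3], [0.0, 0.0, 1.0]] [[-0.707, 0.437, -0.556, 1.206], [0.707, 0.411, -0.575, 0.707], [-0.023, -0.8, -0.6, 0.758], [0.0, 0.0, 0.0, 1.0]]
base [([294.0, 246.0], 0.92)] [([299.0, 242.0, 78.0, 55.0], 0.58)]
fork [([434.0, 280.0], 0.74), ([523.0, 327.0], 0.64), ([458.0, 262.0], 0.56)] [([433.0, 264.0, 17.0, 29.0], 0.94), ([460.0, 248.0, 16.0, 30.0], 0.58)]
holder [] [([434.0, 282.0, 48.0, 38.0], 0.96)]
tray [([264.0, 202.0], 0.7), ([525.0, 329.0], 0.2)] [([261.0, 198.0, 85.0, 48.0], 0.73)]
link [([398.0, 245.0], 0.74), ([295.0, 230.0], 0.72)] [([296.0, 227.0, 35.0, 21.0], 0.69), ([398.0, 240.0, 64.0, 28.0], 0.63)]
neck [([317.0, 222.0], 0.59), ([440.0, 380.0], 0.35)] [([299.0, 243.0, 73.0, 59.0], 0.9)]
link_end [([313.0, 222.0], 0.93), ([364.0, 246.0], 0.78)] [([395.0, 238.0, 65.0, 27.0], 0.77), ([295.0, 225.0, 29.0, 22.0], 0.59)]
spring_bar it knows: base, bridge, fork, holder, jar, link, link_end, meter, mug, neck, screwdriver, strap, tray, wrench
bridge [([275.0, 234.0], 0.88), ([430.0, 288.0], 0.45)] [([300.0, 239.0, 76.0, 53.0], 0.86)
[... 1465 characters left out ...]
{'t': 2.55, 'qpos': array([ 1.31949276,  0.61488717, -0.01260127,  1.42337264,  0.00809884,
        1.10340758, -0.04042947]), 'qd': array([-9.89590625e-05,  4.00565572e-04, -6.71473845e-05,  2.76612974e-04,
        4.82288588e-04,  6.52715858e-04, -4.93583739e-04]), 'joint_torque': array([-3.13724240e-04, -4.58815563e+01,  2.08861730e-01, -1.66031921e+01,
       -6.10780343e-02,  1.31770110e-02,  5.50784250e-05]), 'ee_pos': array([ 0.1449157 , -0.63362097,  0.20595764]), 'eef_rot': array([-3.1415671e+00, -3.8002814e-05,  2.2481671e-01]), 'ft_force': array([-0.70757331, -0.27945681, -0.194891  ]), 'torque': array([ 0.05336027, -0.05931403,  0.01773646]), 'opening': 0.09286650321410497} 0.022
```

```bash
python3 - <<'E'
import cv2
a=cv2.imread('pics/scene0.png');b=cv2.imread('pics/top0.png')
cv2.imwrite('pics/s1.png',cv2.resize(a[150:420,130:560],None,fx=1.85,fy=1.85,interpolation=2))
cv2.imwrite('pics/t1.png',cv2.resize(b[130:360,130:530],None,fx=2,fy=2,interpolation=2))
E
```

```text
(no output)
```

View pics/s1.png

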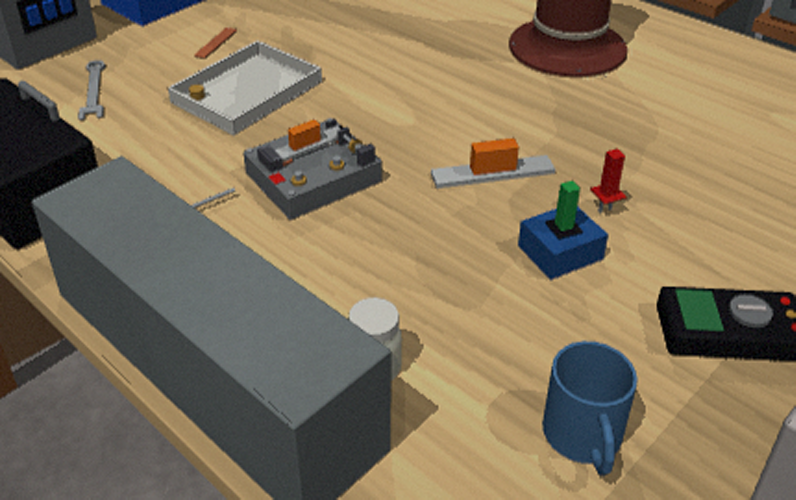

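View pics/t1.png

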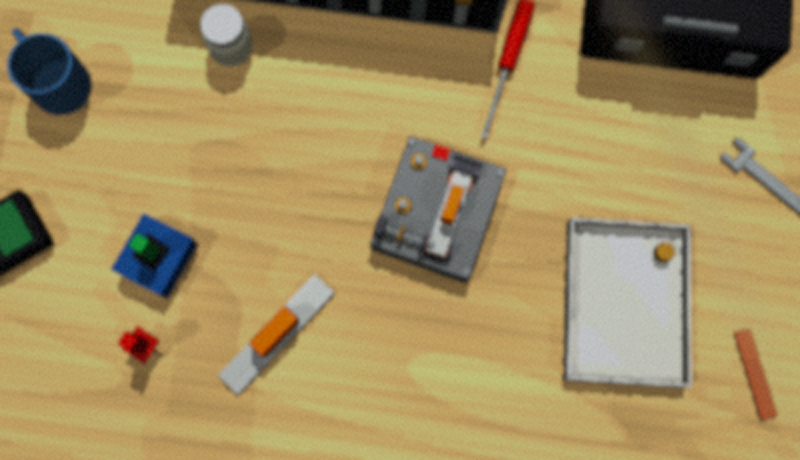

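```bash
cat >> h.py <<'E'
import json
def cached(c):
    C={'scene':None}
    return C
E
python3 - <<'E'
from h import *
import pickle
D={}
for c in ['scene','top']:
    D[c]=eyes.camera(c); D[c]['fish']=False
pickle.dump(D,open('D.pkl','wb'))
s,t=D['scene'],D['top']
def tri(a,b):
    o1,r1=ray(s,a);o2,r2=ray(t,b)
    A=np.stack([r1,-r2],1);k=np.linalg.lstsq(A,o2-o1,rcond=None)[0]
    p,q=o1+r1*k[0],o2+r2*k[1]; return np.round((p+q)/2,4),round(np.linalg.norm(p-q),4)
for n,a,b in [('base',(294,246),(350,238)),('fork',(434,280),(202,303)),('tray',(264,202),(445,282)),('link',(295,230),(358,232)),('neck',(317,222),(339,248)),('end',(313,222),(349,256)),('bridge',(275,234),(363,212))]: print(n,*tri(a,b))
print('holder',atz(t,(212,262),0),'tray',atz(t,(445,282),0),'base',atz(t,(350,238),0),atz(s,(294,246),0),'neck',atz(t,(339,248),.054),atz(s,(317,222),.054),atz(t,(349,256),.044),'br',atz(t,(363,212),.052),'fork top',atz(t,(202,252),.123))
# crop px -> full : base top corners
for nm,p in [('b ul',(410,138)),('b ur',(505,170)),('b lr',(467,281)),('b ll',(372,247))]:
    print(nm,atz(t,(p[0]/2+130,p[1]/2+130),.04))
for nm,p in [('t ul',(570,220)),('t ur',(690,227)),('t lr',(690,386)),('t ll',(566,382))]:
    print(nm,atz(t,(p[0]/2+130,p[1]/2+130),.028))
for nm,p in [('h top',(147,214)),('h r',(197,243)),('h bot',(165,297)),('h l',(113,267))]:
    print(nm,atz(t,(p[0]/2+130,p[1]/2+130),.042))
E
```

```text
base [ 0.5573 -0.0593 -0.0077] 0.0073
fork [ 0.3561  0.2774 -0.0488] 0.0547
tray [ 0.471  -0.3051 -0.0133] 0.0141
link [ 0.5571 -0.0672  0.0424] 0.014
neck [ 0.5097 -0.028   0.0613] 0.0065
end [ 0.4972 -0.0557  0.0419] 0.0055
bridge [ 0.6103 -0.0764  0.0523] 0.0047
holder [0.44305571 0.28277022 0.        ] tray [ 0.47401555 -0.30717339  0.        ] base [ 0.5530997  -0.05627181  0.        ] [ 0.56575677 -0.05480353  0.        ] neck [ 0.51324964 -0.03058884  0.054     ] [ 0.50072588 -0.03271381  0.054     ] [ 0.49873734 -0.05765749  0.044     ] br [ 0.61209841 -0.07808741  0.052     ] fork top [0.44775691 0.28040322 0.123     ]
b ul [ 0.63926954 -0.00466275  0.04      ]
b ur [ 0.61440981 -0.12823264  0.04      ]
b lr [ 0.46871553 -0.09741813  0.04      ]
b ll [0.49437745 0.02351729 0.04      ]
t ul [ 0.56465014 -0.21724353  0.028     ]
t ur [ 0.57653943 -0.36702618  0.028     ]
t lr [ 0.3810904  -0.38008029  0.028     ]
t ll [ 0.36519463 -0.23122096  0.028     ]
h top [0.49653876 0.30522049 0.042     ]
h r [0.46922744 0.23742343 0.042     ]
h bot [0.39834551 0.26402023 0.042     ]
h l [0.42572714 0.33380094 0.042     ]
```

```bash
cat > plan.py <<'E'
from h import *
def plan(wps, verbose=True):
    """wps: list of (x,y,z,yaw) world; prints tool shift/turn"""
    s=telemetry.observe(); p=s['ee_pos']; rot=R.from_euler('xyz',s['eef_rot']); 
    yaw=s['eef_rot'][2]
    print('t',round(s['t'],2),'p',np.round(p,4),'rot',np.round(s['eef_rot'],4),'F',np.round(s['ft_force'],1),'op',round(s['opening'],4))
    for w in wps:
        d=rot.inv().apply(np.array(w[:3])-p)
        tr=-(w[3]-yaw)
        print(np.round(d,4).tolist(), 'turn',round(tr,4))
E
python3 - <<'E'
from plan import *
plan([(.27,-.56,.2,.225),(.38,-.46,.2,1.3),(.45,-.25,.18,2),(.5,-.05,.17,2.94)])
E
```

```text
t 2.65 p [ 0.1449 -0.6336  0.2059] rot [-3.1415 -0.      0.2248] F [-0.5 -0.4 -0.4] op 0.0932
[0.1384, -0.0439, 0.006] turn -0.0002
[0.2679, -0.1168, 0.006] turn -1.0752
[0.3829, -0.3059, 0.026] turn -1.7752
[0.4763, -0.4898, 0.036] turn -2.7152
```

Request:
arm_command:
  targets:
    - [[0.093,0.05,-0.016,0.0,-0.17],[0.093,0.1,-0.032,0.0,-0.34],[0.093,0.14,-0.044,0.006,-0.51],[0.093,0.18,-0.065,0.006,-0.68],[0.093,0.22,-0.09,0.006,-0.85],[0.093,0.268,-0.117,0.006,-1.02],[0.093,0.29,-0.155,0.01,-1.19],[0.093,0.315,-0.195,0.015,-1.36],[0.093,0.34,-0.235,0.02,-1.53],[0.093,0.365,-0.275,0.026,-1.7],[0.093,0.383,-0.306,0.026,-1.87],[0.093,0.405,-0.35,0.03,-2.04],[0.093,0.43,-0.4,0.033,-2.21],[0.093,0.455,-0.445,0.036,-2.38],[0.093,0.476,-0.49,0.036,-2.55],[0.093,0.476,-0.49,0.036,-2.715],[0.093,0.476,-0.49,0.036,-2.715]]

```text
t: 4.78
ee_pos: [0.4998, -0.0497, 0.1699]
eef_rot: [3.141, -0.0, 2.938]
ft_force: [0.4, -0.8, -0.1]
opening: 0.093
```

```bash
python3 - <<'E'
from h import *
import pickle
d=save('wrist','w1'); d['fish']=True; pickle.dump(d,open('w1.pkl','wb'))
s=telemetry.observe();print(s['t'],s['ee_pos'],s['eef_rot'])
for n in ['base','neck','link_end','bridge','link']:
    print(n,[(np.round(x['point']).tolist(),round(x['p'],2)) for x in finder.spot_point('wrist',n)][:4])
E
```

```text
4.825 [ 0.49967368 -0.05045516  0.16985688] [-3.14135271e+00 -2.04408209e-04  2.93593018e+00]
base [([335.0, 272.0], 0.89)]
neck [([350.0, 233.0], 0.79), ([320.0, 221.0], 0.63)]
link_end [([321.0, 226.0], 0.85), ([443.0, 139.0], 0.59)]
bridge []
link [([479.0, 59.0], 0.68), ([319.0, 292.0], 0.6)]
```

View pics/w1.png

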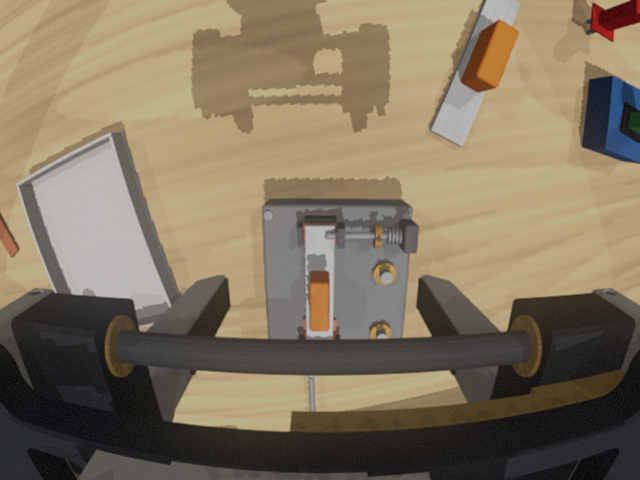

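```bash
python3 - <<'E'
from h import *
import pickle
d=pickle.load(open('w1.pkl','rb'))
im=d['frame']; cv2.imwrite('pics/w1c.png',cv2.resize(im[190:350,250:430],None,fx=4.4,fy=3.7,interpolation=2) if 0 else cv2.resize(im[190:340,250:430],None,fx=4,fy=4,interpolation=2))
for n,p,z in [('c1',(265,205),.04),('c2',(411,206),.04),('neck',(350,233),.054),('end',(321,226),.044),('base',(335,272),0)]:
    print(n,atz(d,p,z))
E
```

```text
c1 [ 0.47044951 -0.09388776  0.04      ]
c2 [0.49616051 0.02796063 0.04      ]
neck [ 0.50540709 -0.02842207  0.054     ]
end [ 0.49712199 -0.0509537   0.044     ]
base [ 0.55578766 -0.04904582  0.        ]
```

View pics/w1c.png

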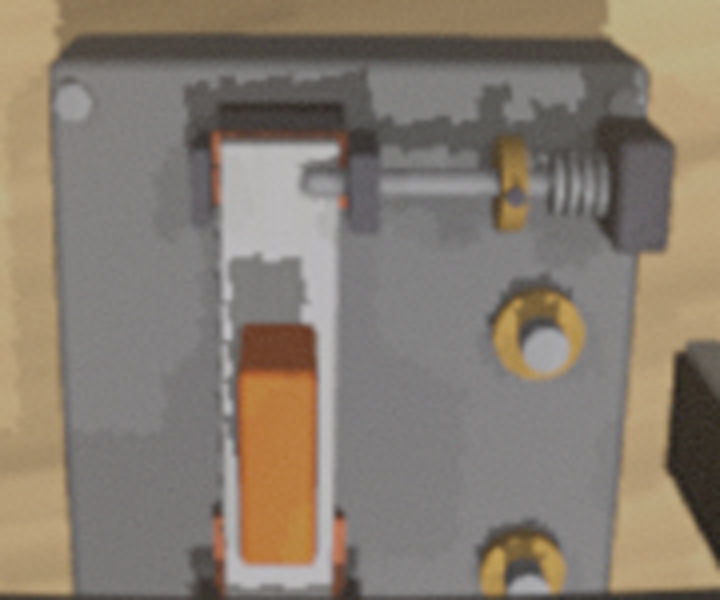

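```bash
cat > fitb.py <<'E'
from h import *
from scipy.optimize import least_squares
def fit(d,obs,x0):
    def f(v):
        c,s=np.cos(v[2]),np.sin(v[2]); Rz=np.array([[c,-s],[s,c]])
        o=[]
        for P,px in obs:
            q=Rz@np.array(P[:2])*1e-3+v[:2]; o+=list(proj(d,[q[0],q[1],P[2]*1e-3])-np.array(px))
        return o
    r=least_squares(f,x0,loss='soft_l1'); return r.x,np.round(r.fun,1).reshape(-1,2)
E
python3 - <<'E'
from fitb import *
import pickle
d=pickle.load(open('w1.pkl','rb'))
C=lambda a,b:(250+a/4-.4,190+b/4-.4)
obs=[((-75,-65,40),C(52,66)),((-75,65,40),C(645,70)),((-60,-27,50),C(217,140)),((-60,-3,50),C(343,140)),
((-22,-23,80),C(240,370)),((-22,-7,80),C(316,370)),((22,-23,80),C(240,565)),((22,-7,80),C(316,565)),((-60,5,64),C(378,130)),((-44,5,64),C(378,232))]
v,r=fit(d,obs,[.555,-.052,-.2]);print(v,r.tolist())
c,s=np.cos(v[2]),np.sin(v[2])
W=lambda x,y:(v[0]+c*x-s*y,v[1]+s*x+c*y)
print('neck',W(-.052,.009))
for y in range(13,40,2):
    print(y,(np.round(proj(d,[*W(-.052,y*1e-3),.064])-[249.6,189.6],2)*4).tolist(),(np.round(proj(d,[*W(-.052,y*1e-3),.054])-[249.6,189.6],2)*4).tolist())
E
```

```text
[ 0.55636654 -0.04940454 -0.2042319 ] [[-2.3, -0.9], [1.8, -1.5], [0.8, 0.3], [-1.6, 0.3], [-1.0, -0.7], [0.7, -0.7], [-0.2, 0.2], [0.3, 0.3], [0.4, 6.8], [0.0, 0.8]]
neck (np.float64(0.5072725891512393), np.float64(-0.030045202512852212))
13 [419.0, 196.36] [414.96, 183.84]
15 [429.04, 196.36] [424.68, 183.84]
17 [439.04, 196.36] [434.36, 183.84]
19 [449.04, 196.4] [444.08, 183.88]
21 [459.04, 196.4] [453.72, 183.88]
23 [469.0, 196.4] [463.4, 183.88]
25 [478.96, 196.4] [473.04, 183.92]
27 [488.88, 196.4] [482.68, 183.92]
29 [498.8, 196.4] [492.28, 183.92]
31 [508.72, 196.44] [501.88, 183.96]
33 [518.6, 196.44] [511.48, 183.96]
35 [528.48, 196.44] [521.04, 183.96]
37 [538.32, 196.44] [530.56, 184.0]
39 [548.12, 196.44] [540.08, 184.0]
```

```bash
python3 - <<'E'
from plan import *
plan([(.48,.12,.18,2.85),(.46,.275,.18,2.757)])
E
```

```text
t 5.08 p [ 0.4996 -0.0506  0.17  ] rot [-3.1412e+00  1.0000e-04  2.9373e+00] F [ 0.2 -1.1 -0.2] op 0.0934
[0.0538, 0.1631, -0.0101] turn 0.0873
[0.1049, 0.3108, -0.0101] turn 0.1803
```

Request:
arm_command:
  targets:
    - [[0.093,0.018,0.054,-0.01,0.03],[0.093,0.036,0.108,-0.01,0.06],[0.093,0.054,0.163,-0.01,0.09],[0.093,0.071,0.212,-0.01,0.12],[0.093,0.088,0.262,-0.01,0.15],[0.093,0.105,0.311,-0.01,0.18],[0.093,0.105,0.311,-0.01,0.18]]

```text
t: 5.95
ee_pos: [0.4578, 0.2808, 0.1806]
eef_rot: [3.138, -0.001, 2.765]
ft_force: [0.5, -0.6, 0.2]
opening: 0.0928
```

```bash
python3 - <<'E'
from h import *
import pickle
d=save('wrist','w2'); d['fish']=True; pickle.dump(d,open('w2.pkl','wb'))
s=telemetry.observe();print(s['t'],s['ee_pos'],s['eef_rot'])
for n in ['fork','holder']:
    print(n,[(np.round(x['point']).tolist(),round(x['p'],2)) for x in finder.spot_point('wrist',n)][:4])
E
```

```text
6.0 [0.45903267 0.27719348 0.18004241] [ 3.14119986e+00 -6.19869248e-05  2.76096980e+00]
fork [([283.0, 102.0], 0.6)]
holder [([336.0, 206.0], 0.74)]
```

View pics/w2.png

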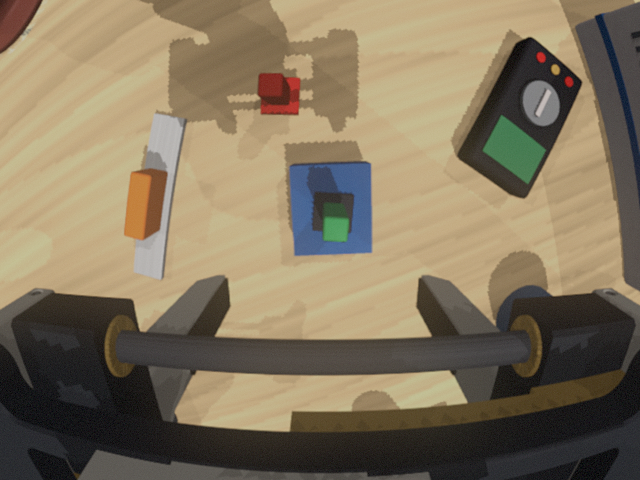

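```bash
python3 - <<'E'
from fitb import *
import pickle
d=pickle.load(open('w2.pkl','rb'))
im=d['frame']; cv2.imwrite('pics/w2c.png',cv2.resize(im[150:270,270:400],None,fx=5,fy=5,interpolation=2))
E
```

```text
(no output)
```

View pics/w2c.png

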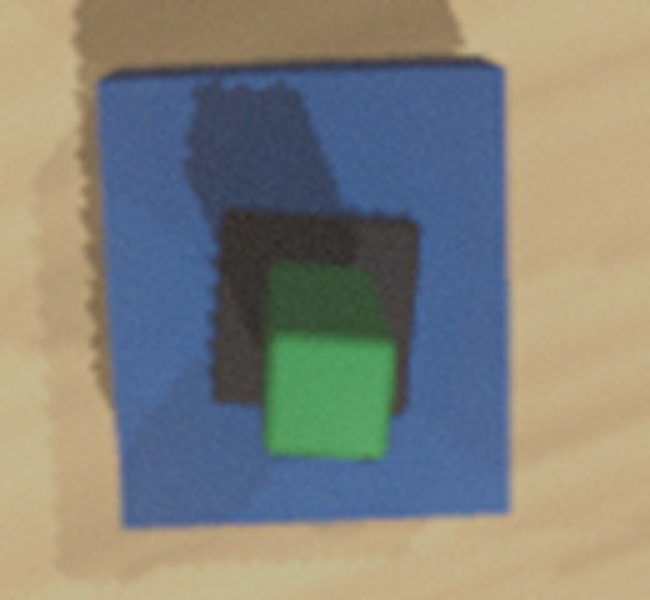

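```bash
python3 - <<'E'
from fitb import *
import pickle
d=pickle.load(open('w2.pkl','rb'))
C=lambda p:(270+p[0]/5-.4,150+p[1]/5-.4)
def go(L,x0): 
    v,r=fit(d,[(P,C(p)) for P,p in L],x0);print(np.round(v,4),r.tolist())
H=[((40,35,42),(98,82)),((40,-35,42),(503,68)),((-40,-35,42),(511,513)),((-40,35,42),(124,527))]
F=[((17,17,46),(225,210)),((17,-17,46),(420,225)),((-17,-17,46),(405,413)),((-17,17,46),(212,402))]
T=[((9,9,109),(270,338)),((9,-9,109),(394,340)),((-9,-9,109),(388,460)),((-9,9,109),(266,453))]
for L in (H,F,T,F+T): go(L,[.445,.28,2.76])
E
```

```text
[0.4479 0.293  2.8046] [[-0.4, -0.3], [0.6, -0.5], [0.2, 0.3], [-0.4, 0.6]]
[0.4494 0.2934 2.6973] [[-0.4, -0.2], [0.5, -0.5], [0.2, 0.6], [-0.3, 0.2]]
[0.4494 0.2934 2.7289] [[-0.6, -1.1], [0.8, -0.6], [0.6, 0.6], [-0.7, 1.2]]
[0.4493 0.2934 2.7038] [[-0.6, -0.2], [0.4, -0.7], [0.3, 0.4], [-0.2, 0.3], [-0.3, -1.5], [1.1, -0.3], [0.3, 0.9], [-1.0, 0.8]]
```

```bash
python3 - <<'E'
from fitb import *
import pickle
s0=telemetry.observe()
d=save('wrist','w3'); d['fish']=True; pickle.dump(d,open('w3.pkl','wb'))
o=pickle.load(open('w2.pkl','rb'))
print(s0['ee_pos'],s0['eef_rot'],s0['qd'].round(3)); print(np.round(np.array(d['pose'])-np.array(o['pose']),4).tolist())
im=d['frame']; cv2.imwrite('pics/w3c.png',cv2.resize(im[150:270,270:400],None,fx=5,fy=5,interpolation=2))
D=pickle.load(open('D.pkl','rb'));t=D['top'];s=D['scene']
for v in ([.4479,.293],[.4475,.285]):
  for c in (t,s):
    print([np.round(proj(c,[v[0]+a*np.cos(2.8)-b*np.sin(2.8),v[1]+a*np.sin(2.8)+b*np.cos(2.8),.042])).tolist() for a,b in [(.04,.035),(.04,-.035),(-.04,-.035),(-.04,.035)]])
cv2.imwrite('pics/tc.png',cv2.resize(t['frame'][220:300,170:250],None,fx=7,fy=7,interpolation=2))
cv2.imwrite('pics/sc.png',cv2.resize(s['frame'][235:315,395:475],None,fx=7,fy=7,interpolation=2))
E
```

```text
[0.46031581 0.27374045 0.17957733] [-3.13962969e+00  7.20802518e-04  2.75552462e+00] [ 0.026 -0.003  0.011  0.007 -0.003 -0.001 -0.003]
[[0.0088, -0.0034, -0.0011, 0.0028], [-0.0035, -0.0069, -0.0081, -0.0053], [-0.0057, 0.002, 0.0005, -0.0012], [0.0, 0.0, 0.0, 0.0]]
[[209.0, 278.0], [184.0, 265.0], [201.0, 236.0], [225.0, 249.0]]
[[439.0, 258.0], [458.0, 276.0], [428.0, 287.0], [410.0, 268.0]]
[[212.0, 279.0], [187.0, 265.0], [204.0, 237.0], [228.0, 250.0]]
[[436.0, 257.0], [455.0, 274.0], [425.0, 285.0], [408.0, 267.0]]
```

View pics/w3c.png

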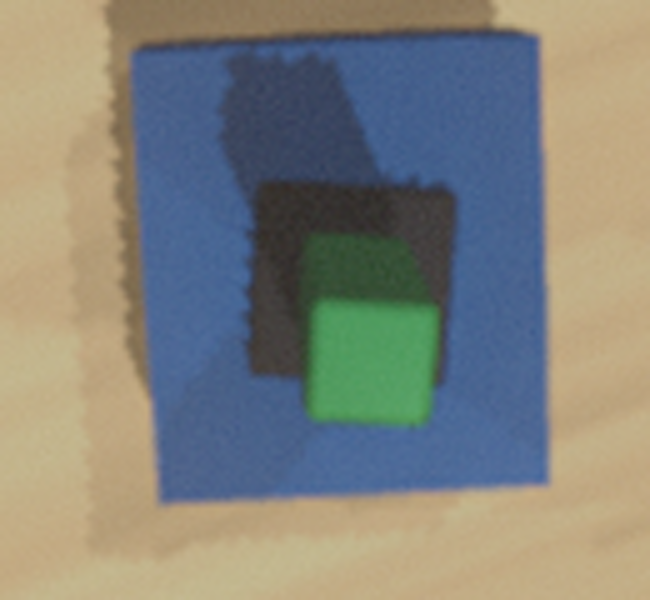

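View pics/tc.png

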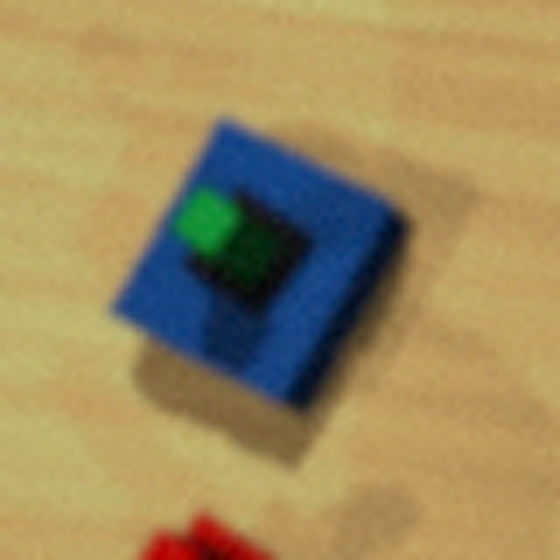

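View pics/sc.png

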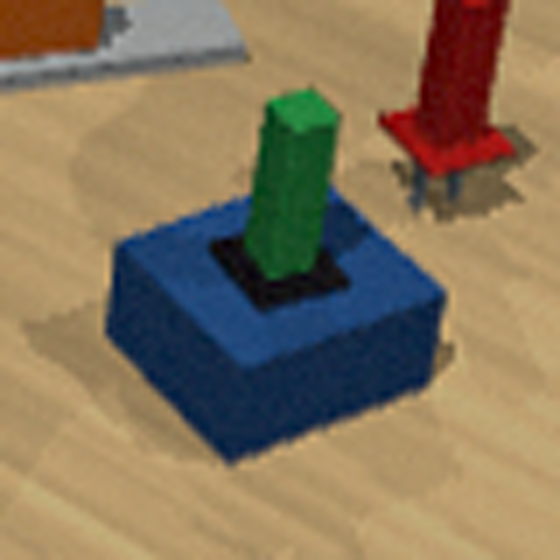

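```bash
python3 - <<'E'
from fitb import *
import pickle
s0=telemetry.observe()
d=pickle.load(open('w3.pkl','rb'))
print(s0['t'],s0['ee_pos'],s0['eef_rot'],s0['qd'].round(3))
C=lambda p:(270+p[0]/5-.4,150+p[1]/5-.4)
def go(L,x0): 
    v,r=fit(d,[(P,C(p)) for P,p in L],x0);print(np.round(v,4),r.tolist())
H=[((40,35,42),(133,50)),((40,-35,42),(538,38)),((-40,-35,42),(549,485)),((-40,35,42),(161,502))]
F=[((17,17,46),(261,182)),((17,-17,46),(456,192)),((-17,-17,46),(440,384)),((-17,17,46),(248,372))]
T=[((9,9,109),(312,302)),((9,-9,109),(438,304)),((-9,-9,109),(429,425)),((-9,9,109),(306,418))]
for L in (H,F,T,F+T): go(L,[.445,.28,2.76])
D=pickle.load(open('D.pkl','rb'))['top']
d=D
C=lambda p:(170+p[0]/7-.4,220+p[1]/7-.4)
go([((40,35,42),(287,405)),((40,-35,42),(115,308)),((-40,-35,42),(222,120)),((-40,35,42),(404,212))],[.445,.28,2.8])
E
```

```text
6.15 [0.4605598  0.27321956 0.17957325] [-3.13955212e+00  7.99391310e-04  2.75442826e+00] [ 0.015 -0.002 -0.     0.002 -0.003 -0.002 -0.001]
[0.4478 0.2931 2.8009] [[-0.4, 0.1], [1.0, -0.8], [0.3, 0.3], [-0.6, 0.4]]
[0.4491 0.2933 2.6949] [[-0.6, -0.8], [0.5, -0.2], [0.5, 0.4], [-0.4, 0.5]]
[0.4492 0.2932 2.7107] [[-0.6, -1.4], [0.6, -0.5], [0.7, 0.8], [-0.7, 1.0]]
[0.4491 0.2933 2.6985] [[-0.7, -0.7], [0.4, -0.2], [0.6, 0.4], [-0.3, 0.6], [-0.4, -1.6], [0.7, -0.4], [0.5, 0.9], [-0.8, 0.8]]
[0.4487 0.2886 2.7938] [[-0.2, 0.4], [-0.3, 0.9], [1.3, -0.6], [-0.3, -0.7]]
```

```bash
python3 - <<'E'
from plan import *
plan([(.449,.292,.18,2.70),(.449,.292,.077,2.70)])
E
```

```text
t 6.15 p [0.4606 0.2732 0.1796] rot [-3.1396e+00  8.0000e-04  2.7544e+00] F [ 0.2 -0.5 -1.1] op 0.0932
[0.0178, 0.013, -0.0005] turn 0.0544
[0.0179, 0.0132, 0.1025] turn 0.0544
```

Request:
arm_command:
  targets:
    - [[0.093,0.018,0.013,0.0,0.054],[0.093,0.018,0.013,0.02,0.054],[0.093,0.018,0.013,0.05,0.054],[0.093,0.018,0.013,0.08,0.054],[0.093,0.018,0.013,0.1025,0.054],[0.093,0.018,0.013,0.1025,0.054],[0.093,0.018,0.013,0.1025,0.054]]

```text
t: 7.02
ee_pos: [0.4498, 0.2913, 0.0778]
eef_rot: [-3.141, 0.002, 2.698]
ft_force: [0.6, 0.2, -0.6]
opening: 0.0932
```

```bash
python3 - <<'E'
from plan import *
d=save('wrist','w4')
plan([(.449,.292,.077,2.70)])
E
```

```text
t 7.08 p [0.4498 0.2917 0.0781] rot [-3.1413e+00  2.0000e-03  2.6989e+00] F [ 0.   0.4 -0.1] op 0.0928
[0.0008, -0.0001, 0.0011] turn -0.0011
```

View pics/w4.png

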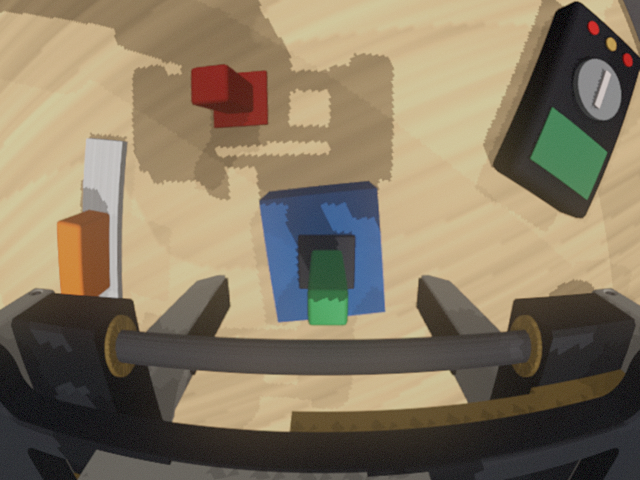

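Request:
arm_command:
  targets:
    - [[0.0,0.0,0.0,0.001,0.0],[0.0,0.0,0.0,0.001,0.0],[0.0,0.0,0.0,0.001,0.0],[0.0,0.0,0.0,0.001,0.0],[0.0,0.0,0.0,0.001,0.0],[0.0,0.0,0.0,0.001,0.0],[0.0,0.0,0.0,0.001,0.0],[0.0,0.0,0.0,0.001,0.0]]

```text
t: 8.07
ee_pos: [0.4499, 0.292, 0.0772]
eef_rot: [3.141, 0.002, 2.699]
ft_force: [0.3, 1.6, -1.4]
opening: 0.0177
```

Request:
arm_command:
  targets:
    - [[0.0,0.0,0.0,-0.03,0.0],[0.0,0.0,0.0,-0.07,0.0],[0.0,0.0,0.0,-0.11,0.0],[0.0,0.0,0.0,-0.11,0.0],[0.0,0.0,0.0,-0.11,0.0]]

```text
t: 8.7
ee_pos: [0.4492, 0.2911, 0.1862]
eef_rot: [-3.14, 0.002, 2.699]
ft_force: [-0.1, -0.5, -1.7]
opening: 0.018
```

```bash
python3 - <<'E'
from fitb import *
from plan import *
import pickle
d=save('wrist','w5');d['fish']=True;pickle.dump(d,open('w5.pkl','wb'))
v=(.5564,-.0494,-.2042);c,s=np.cos(v[2]),np.sin(v[2])
W=lambda x,y:(v[0]+c*x-s*y,v[1]+s*x+c*y)
print(W(-.052,.018))
T=W(-.052,.018)
plan([(.46,.2,.187,2.75),(*T,.187,2.9374)])
# clear view of slot 
cv2.imwrite('pics/w5c.png',cv2.resize(d['frame'][170:350,230:430],None,fx=4,fy=4,interpolation=2)[:600])
E
```

```text
(np.float64(0.5091304859326768), np.float64(-0.021229216556170424))
t 8.75 p [0.449  0.2909 0.1857] rot [-3.1389e+00  9.0000e-04  2.6988e+00] F [ 0.1 -0.  -0.4] op 0.0179
[-0.0489, -0.0774, -0.001] turn -0.0512
[-0.1881, -0.2563, -0.0004] turn -0.2386
```

View pics/w5c.png

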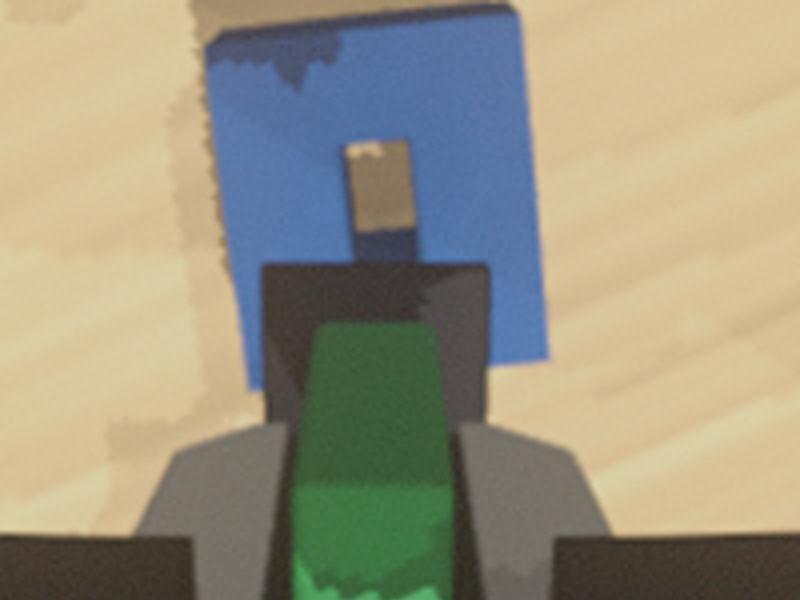

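```bash
python3 - <<'E'
from fitb import *
import pickle
d=pickle.load(open('w5.pkl','rb'))
for p in [(263,265),(490,265)]:
    q=atz(d,(230+p[0]/4-.4,170+p[1]/4-.4),.1858-.0312); e=q-np.array([.449,.2909,0]); 
    y=2.6988; print(np.round([e[0]*np.cos(y)+e[1]*np.sin(y), e[0]*np.sin(y)-e[1]*np.cos(y)],4))
E
```

```text
[ 0.0179 -0.0164]
[0.0179 0.0168]
```

```bash
cat >> plan.py <<'E'
v=(.5564,-.0494,-.2042);_c,_s=np.cos(v[2]),np.sin(v[2])
def W(x,y): return (v[0]+_c*x-_s*y,v[1]+_s*x+_c*y)
def B(x,y): 
    a,b=x-v[0],y-v[1]; return (_c*a+_s*b,-_s*a+_c*b)
E
python3 - <<'E'
from plan import *
plan([(*W(-.051,.018),.16,2.9374)])
E
```

```text
t 8.75 p [0.449  0.2909 0.1857] rot [-3.1389e+00  9.0000e-04  2.6988e+00] F [ 0.1 -0.  -0.4] op 0.0179
[-0.189, -0.256, 0.0266] turn -0.2386
```

Request:
arm_command:
  targets:
    - [[0.0,-0.03,-0.04,0.0,-0.04],[0.0,-0.06,-0.082,0.0,-0.08],[0.0,-0.09,-0.123,0.0,-0.12],[0.0,-0.12,-0.164,0.0,-0.16],[0.0,-0.15,-0.205,0.01,-0.2],[0.0,-0.175,-0.238,0.02,-0.23],[0.0,-0.189,-0.256,0.0266,-0.2386],[0.0,-0.189,-0.256,0.0266,-0.2386],[0.0,-0.189,-0.256,0.0266,-0.2386],[0.0,-0.189,-0.256,0.0266,-0.2386]]

```text
t: 10.0
ee_pos: [0.5099, -0.0195, 0.1603]
eef_rot: [-3.14, 0.0, 2.94]
ft_force: [-0.3, 0.2, 0.0]
opening: 0.0176
```

```bash
python3 - <<'E'
from plan import *
import pickle
d=save('wrist','w6');d['fish']=True;pickle.dump(d,open('w6.pkl','wb'))
plan([(*W(-.051,.018),.16,2.9374)])
cv2.imwrite('pics/w6c.png',cv2.resize(d['frame'][180:330,240:440],None,fx=4,fy=4,interpolation=2)[:600])
E
```

```text
t 10.05 p [ 0.5099 -0.0198  0.1603] rot [-3.1392e+00  5.0000e-04  2.9402e+00] F [-0.3 -0.7 -0.7] op 0.0177
[-0.0005, -0.0016, 0.0003] turn 0.0028
```

View pics/w6c.png

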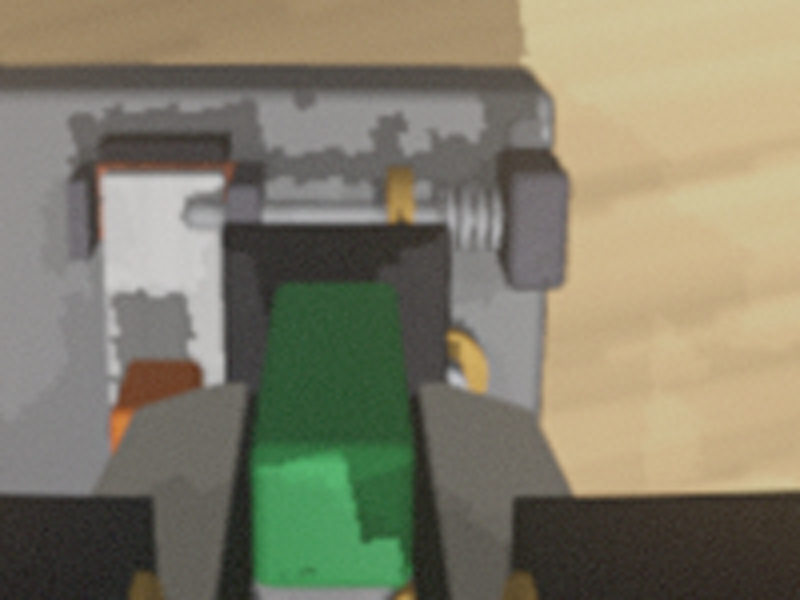

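```bash
python3 - <<'E'
from plan import *
import pickle
d=pickle.load(open('w6.pkl','rb'))
for n,p,z in [('bar L',(270,211),.054),('bar R',(375,211),.054),('tip',(185,211),.054),('collar near top',(387,170),.064),('collar far',(413,170),.064),('block near top?',(503,155),.064),('blk far',(566,152),.064),('blk low',(512,288),.064),('blk lr',(564,288),.064),('lug y5',(262,168),.064),('lug low',(262,222),.064),('cornerR',(550,92),.04)]:
    q=atz(d,(240+p[0]/4-.4,180+p[1]/4-.4),z); print(n,np.round(q,4),'base',np.round(B(*q[:2]),4))
E
```

```text
bar L [ 0.5057 -0.0318  0.054 ] base [-0.0532  0.0069]
bar R [ 0.5098 -0.0115  0.054 ] base [-0.0533  0.0277]
tip [ 0.5023 -0.0483  0.054 ] base [-0.0532 -0.0099]
collar near top [ 0.4999 -0.0075  0.064 ] base [-0.0638  0.0296]
collar far [ 0.5009 -0.0027  0.064 ] base [-0.0638  0.0345]
block near top? [0.5014 0.0146 0.064 ] base [-0.0668  0.0515]
blk far [0.5032 0.0266 0.064 ] base [-0.0675  0.0636]
blk low [0.5277 0.0118 0.064 ] base [-0.0405  0.0541]
blk lr [0.5298 0.0218 0.064 ] base [-0.0405  0.0644]
lug y5 [ 0.4948 -0.0306  0.064 ] base [-0.0641  0.0059]
lug low [ 0.5051 -0.0328  0.064 ] base [-0.0536  0.0058]
cornerR [0.4958 0.0282 0.04  ] base [-0.0751  0.0637]
```

```bash
python3 - <<'E'
from plan import *
plan([(*W(-.0523,.018),.1092,2.9374)])
E
```

```text
t 10.05 p [ 0.5099 -0.0198  0.1603] rot [-3.1392e+00  5.0000e-04  2.9402e+00] F [-0.3 -0.7 -0.7] op 0.0177
[0.0008, -0.0015, 0.0511] turn 0.0028
```

Request:
arm_command:
  targets:
    - [[0.0,0.0008,-0.0015,0.0,0.003],[0.0,0.0008,-0.0015,0.01,0.003],[0.0,0.0008,-0.0015,0.02,0.003],[0.0,0.0008,-0.0015,0.03,0.003],[0.0,0.0008,-0.0015,0.04,0.003],[0.0,0.0008,-0.0015,0.047,0.003],[0.0,0.0008,-0.0015,0.051,0.003],[0.0,0.0008,-0.0015,0.051,0.003],[0.0,0.0008,-0.0015,0.051,0.003]]

```text
t: 11.18
ee_pos: [0.5092, -0.0211, 0.1096]
eef_rot: [-3.139, 0.001, 2.937]
ft_force: [0.6, -0.4, -0.7]
opening: 0.0177
```

```bash
python3 - <<'E'
from plan import *
import pickle
d=save('wrist','w7');d['fish']=True;pickle.dump(d,open('w7.pkl','wb'))
plan([(*W(-.0523,.018),.1092,2.9374)])
cv2.imwrite('pics/w7c.png',cv2.resize(d['frame'][190:340,240:440],None,fx=4,fy=4,interpolation=2)[:600])
s=eyes.camera('scene')['frame'];cv2.imwrite('pics/s7c.png',cv2.resize(s[190:290,240:370],None,fx=6,fy=6,interpolation=2)[:600])
E
```

```text
t 11.22 p [ 0.5092 -0.0211  0.1097] rot [-3.1394e+00  1.3000e-03  2.9372e+00] F [-0.1  0.2 -1.6] op 0.0172
[0.0003, -0.0001, 0.0005] turn -0.0002
```

View pics/w7c.png

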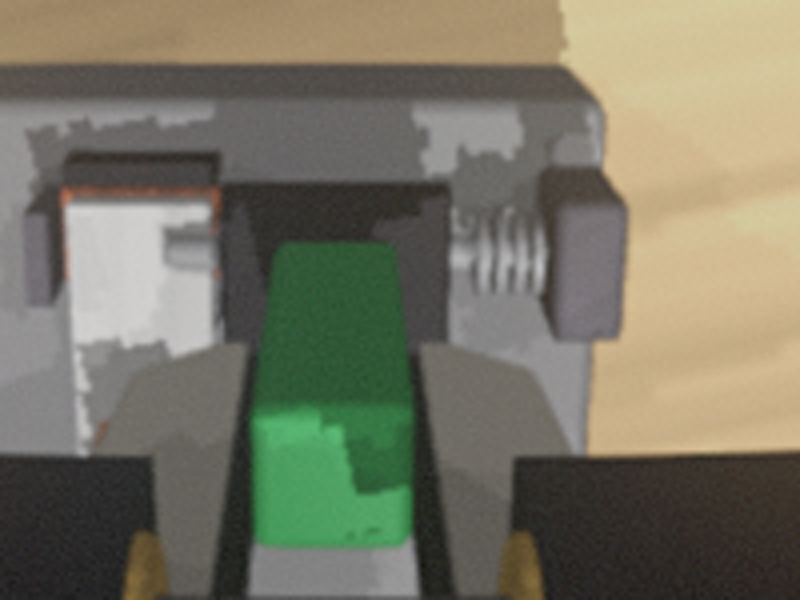

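View pics/s7c.png

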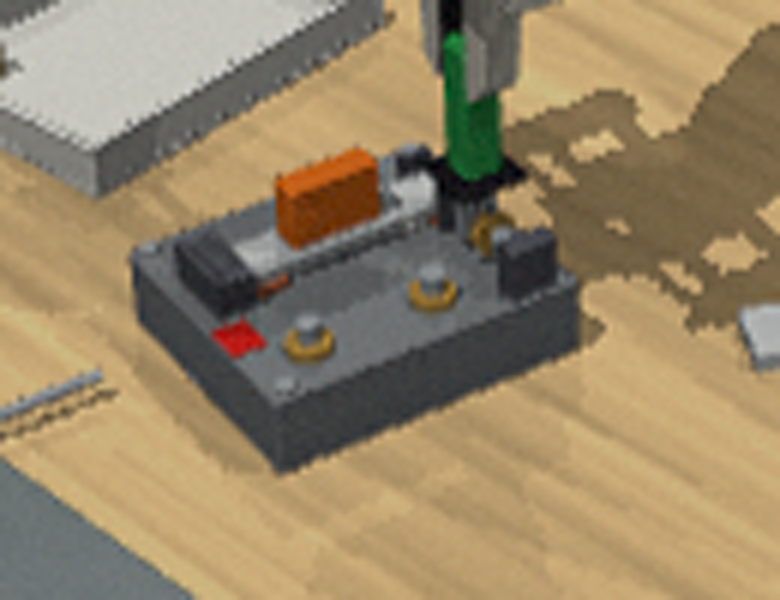

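Request:
arm_command:
  targets:
    - [[0.0,0.0,0.003,0.0,0.0],[0.0,0.0,0.006,0.0,0.0],[0.0,0.0,0.009,0.0,0.0],[0.0,0.0,0.011,0.0,0.0],[0.0,0.0,0.013,0.0,0.0],[0.0,0.0,0.013,0.0,0.0]]

```text
t: 12.02
ee_pos: [0.5114, -0.0102, 0.1095]
eef_rot: [-3.136, 0.001, 2.936]
ft_force: [0.7, -4.3, 1.5]
opening: 0.0177
```

```bash
cat > look.py <<'E'
from plan import *
import sys
n=sys.argv[1]
d=save('wrist',n)
s=telemetry.observe(); print(s['t'],np.round(s['ee_pos'],4),'B',np.round(B(*s['ee_pos'][:2]),4),'Fbase',np.round(R.from_euler('z',-v[2]).apply(s['ft_force']),1),'torque',np.round(s['torque'],2))
cv2.imwrite(f'pics/{n}c.png',cv2.resize(d['frame'][190:340,240:440],None,fx=4,fy=4,interpolation=2)[:600])
E
python3 look.py w8
```

```text
12.075 [ 0.5114 -0.01    0.1095] B [-0.052   0.0294] Fbase [ 0.3 -4.9  0.5] torque [-1.27  0.13 -0.04]
```

View pics/w8c.png

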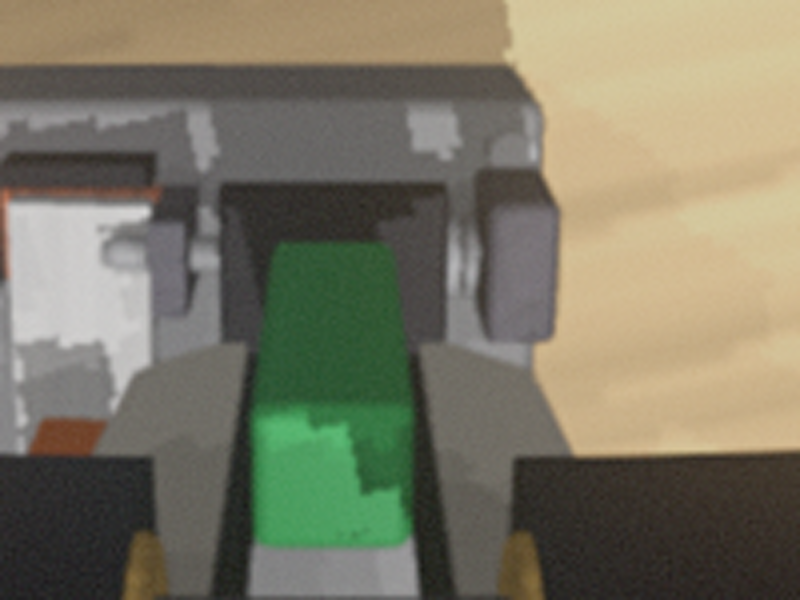

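Request:
arm_command:
  targets:
    - [[0.0,0.0,0.003,0.0,0.0],[0.0,0.0,0.004,0.0,0.0],[0.0,0.0,0.005,0.0,0.0],[0.0,0.0,0.005,0.0,0.0]]

```text
t: 12.58
ee_pos: [0.5121, -0.0065, 0.1094]
eef_rot: [-3.134, 0.0, 2.935]
ft_force: [-1.0, -5.0, 1.0]
opening: 0.0178
```

```bash
python3 look.py w9
```

```text
12.625 [ 0.5121 -0.0065  0.1094] B [-0.052  0.033] Fbase [ 0.  -5.3  2.3] torque [-1.59  0.12  0.  ]
```

View pics/w9c.png

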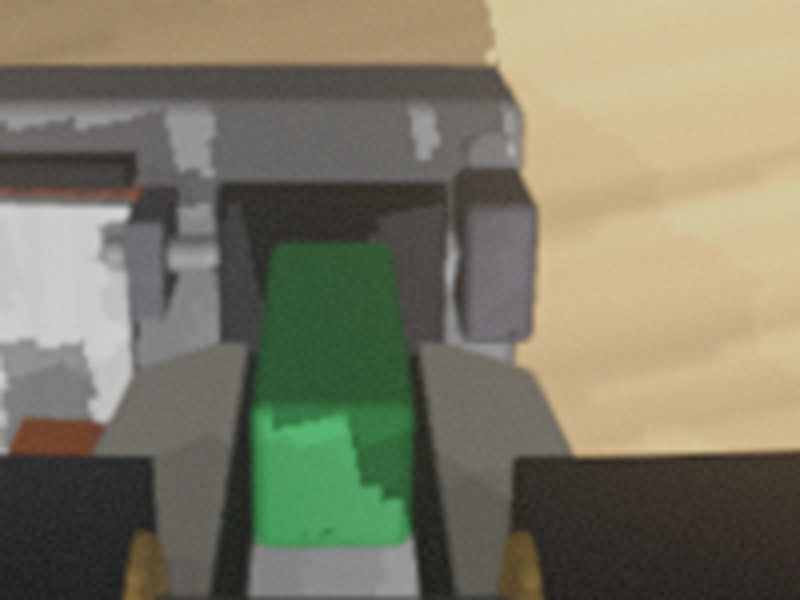

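Request:
arm_command:
  targets:
    - [[0.0,0.0,0.003,0.0,0.0],[0.0,0.0,0.004,0.0,0.0],[0.0,0.0,0.004,0.0,0.0]]

```text
t: 13.0
ee_pos: [0.5126, -0.0044, 0.1094]
eef_rot: [-3.131, -0.0, 2.934]
ft_force: [-1.4, -5.9, 1.9]
opening: 0.0171
```

```bash
python3 look.py w10
```

```text
13.05 [ 0.5126 -0.0043  0.1094] B [-0.052   0.0353] Fbase [-0.  -5.8  1.3] torque [-1.66  0.12  0.01]
```

View pics/w10c.png

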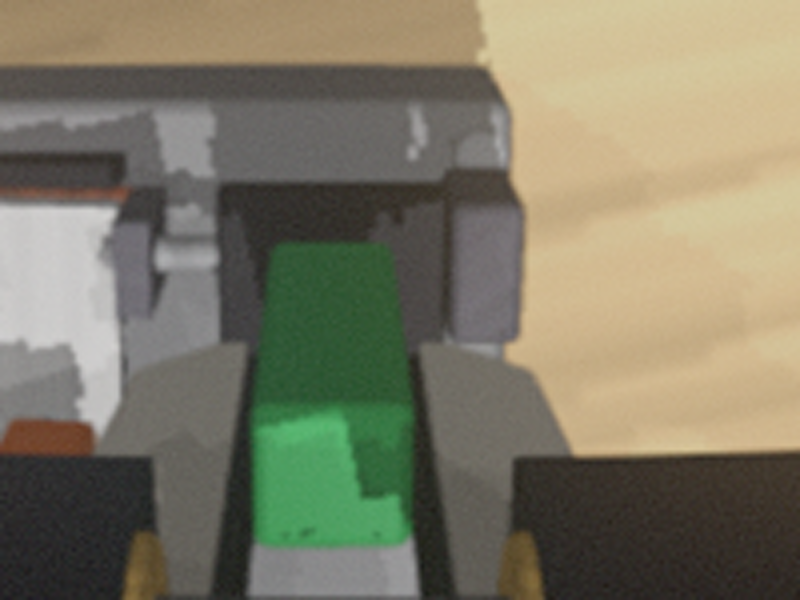

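Request:
arm_command:
  targets:
    - [[0.0,0.0,0.003,0.0,0.0],[0.0,0.0,0.0035,0.0,0.0],[0.0,0.0,0.0035,0.0,0.0]]

```text
t: 13.42
ee_pos: [0.513, -0.0025, 0.1093]
eef_rot: [-3.128, -0.001, 2.934]
ft_force: [-0.1, -5.5, 2.0]
opening: 0.0174
```

```bash
python3 look.py w11
```

```text
13.475 [ 0.513  -0.0025  0.1093] B [-0.052   0.0371] Fbase [ 0.  -6.1  2.1] torque [-1.69  0.13 -0.01]
```

View pics/w11c.png

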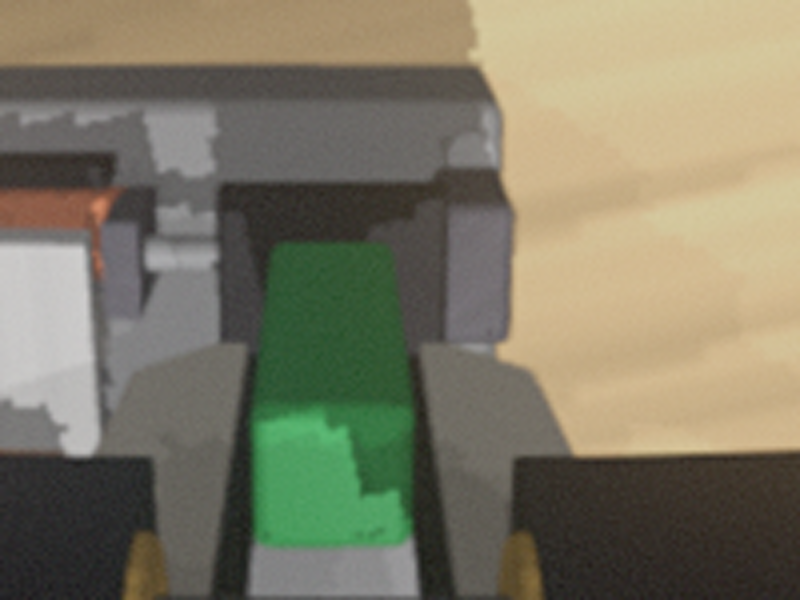

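Request:
arm_command:
  targets:
    - [[0.0,0.0,-0.003,0.0,0.0],[0.0,0.0,-0.006,0.0,0.0],[0.0,0.0,-0.009,0.0,0.0],[0.0,0.0,-0.012,0.0,0.0],[0.0,0.0,-0.015,0.0,0.0],[0.0,0.0,-0.0175,0.0,0.0],[0.0,0.0,-0.0175,0.0,0.0],[0.0,0.0,-0.0175,0.0,0.0]]

```text
t: 14.48
ee_pos: [0.5095, -0.0194, 0.1096]
eef_rot: [-3.128, -0.0, 2.934]
ft_force: [-0.2, 0.6, -1.0]
opening: 0.0178
```

```bash
python3 look.py w12; python3 -c "
from plan import *
plan([(*W(-.0523,.018),.18,2.9374)])"
```

```text
14.525 [ 0.5094 -0.0194  0.1096] B [-0.0521  0.0199] Fbase [ 0.3  0.3 -1.5] torque [ 0.05 -0.13  0.02]
t 14.53 p [ 0.5094 -0.0194  0.1096] rot [-3.1284e+00 -5.0000e-04  2.9337e+00] F [ 0.3  0.2 -1.5] op 0.0177
[0.0003, -0.0028, -0.0704] turn -0.0037
```

View pics/w12c.png

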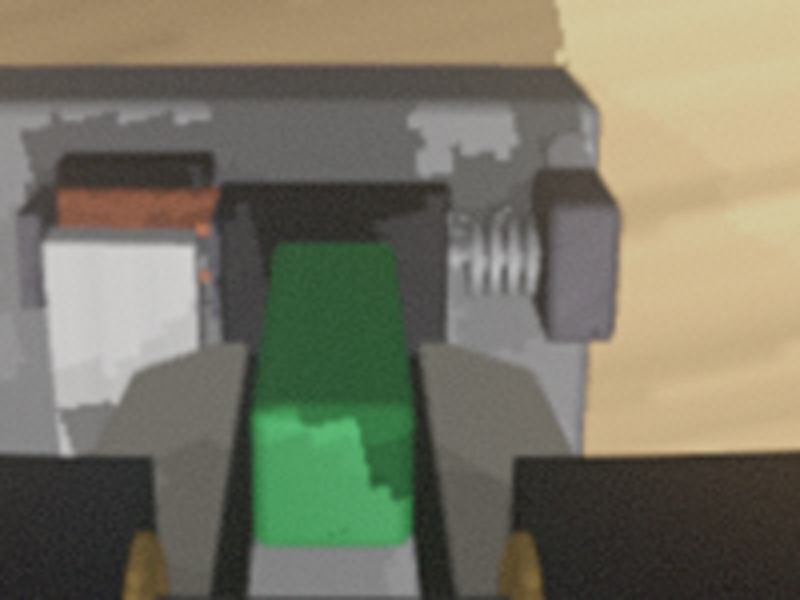

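Request:
arm_command:
  targets:
    - [[0.0,0.0,-0.001,-0.012,0.0],[0.0,0.0,-0.001,-0.03,0.0],[0.0,0.0,-0.001,-0.05,0.0],[0.0,0.0,-0.001,-0.08,0.0],[0.0,0.0,-0.001,-0.08,0.0]]

```text
t: 15.15
ee_pos: [0.5113, -0.0186, 0.1922]
eef_rot: [-3.13, 0.005, 2.934]
ft_force: [0.2, 0.3, -1.3]
opening: 0.0176
```

```bash
python3 -c "
from plan import *
plan([(.4493,.2927,.187,2.78)])"
```

```text
t 15.15 p [ 0.5113 -0.0186  0.1922] rot [-3.1299  0.0053  2.9338] F [ 0.2  0.3 -1.3] op 0.0176
[0.1249, 0.2919, 0.0011] turn 0.1538
```

Request:
arm_command:
  targets:
    - [[0.0,0.021,0.049,0.0,0.02],[0.0,0.042,0.098,0.0,0.05],[0.0,0.063,0.147,0.0,0.08],[0.0,0.084,0.196,0.0,0.11],[0.0,0.102,0.238,0.0,0.13],[0.0,0.116,0.271,0.0,0.15],[0.0,0.125,0.292,0.001,0.154],[0.0,0.125,0.292,0.001,0.154],[0.0,0.125,0.292,0.001,0.154],[0.0,0.125,0.292,0.001,0.154]]

```text
t: 16.4
ee_pos: [0.4499, 0.291, 0.1868]
eef_rot: [-3.129, 0.007, 2.777]
ft_force: [0.8, -0.1, -0.1]
opening: 0.0177
```

```bash
python3 - <<'E'
from plan import *
import pickle
d=save('wrist','w13');d['fish']=True;pickle.dump(d,open('w13.pkl','wb'))
plan([(.4493,.2927,.1,2.78),(.4493,.2927,.0775,2.78)])
cv2.imwrite('pics/w13c.png',cv2.resize(d['frame'][170:320,230:430],None,fx=4,fy=4,interpolation=2)[:600])
E
```

```text
t 16.45 p [0.4498 0.2912 0.187 ] rot [-3.1299  0.0074  2.7774] F [-0.3  0.3 -0.6] op 0.0178
[0.0017, 0.0022, 0.0869] turn -0.0026
[0.0018, 0.0024, 0.1094] turn -0.0026
```

View pics/w13c.png

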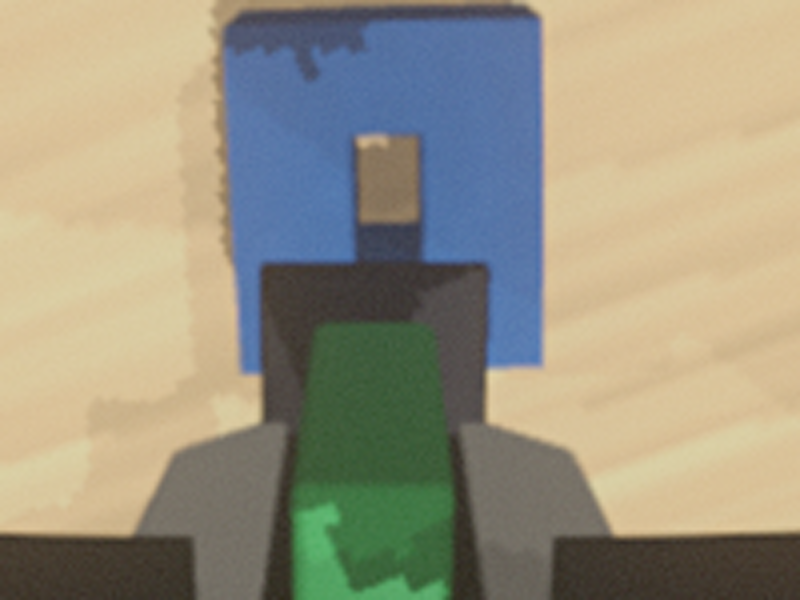

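```bash
python3 - <<'E'
from plan import *
import pickle
d=pickle.load(open('w13.pkl','rb'))
C=lambda p,z:atz(d,(230+p[0]/4-.4,170+p[1]/4-.4),z)
a,b=C((356,134),.042),C((422,134),.042); print(a,b)
y=2.79; m=(a+b)/2-.0145*np.array([np.cos(y),np.sin(y),0]); print('slot centre',m, np.linalg.norm(a-b), np.arctan2(*(b-a)[1::-1])+np.pi/2)
h=[C(p,.042) for p in [(225,25),(541,18),(543,365),(241,372)]]; print(np.mean(h,0))
# fork flange -> fork centre at current z
f=(C((263,265),.187-.0312)+C((488,265),.187-.0312))/2-.017*np.array([np.cos(2.7774),np.sin(2.7774),0]); print('fork',f)
E
```

```text
[0.43136296 0.29182362 0.042     ] [0.43650499 0.30540087 0.042     ]
slot centre [0.44754695 0.29361854 0.042     ] 0.014518335577250723 2.7795613499003373
[0.44754991 0.29311352 0.042     ]
fork [0.44877953 0.29090333 0.1558    ]
```

```bash
python3 - <<'E'
from plan import *
plan([(.4486,.2935,.187,2.78),(.4486,.2935,.1,2.78),(.4486,.2935,.0778,2.78)])
E
```

```text
t 16.45 p [0.4498 0.2912 0.187 ] rot [-3.1299  0.0074  2.7774] F [-0.3  0.3 -0.6] op 0.0178
[0.002, 0.0017, -0.0001] turn -0.0026
[0.0026, 0.0027, 0.0869] turn -0.0026
[0.0028, 0.0029, 0.1091] turn -0.0026
```

Request:
arm_command:
  targets:
    - [[0.0,0.002,0.0017,0.0,-0.003],[0.0,0.002,0.002,0.03,-0.003],[0.0,0.0024,0.0024,0.055,-0.003],[0.0,0.0026,0.0026,0.075,-0.003],[0.0,0.0026,0.0027,0.09,-0.003],[0.0,0.0027,0.0028,0.1,-0.003],[0.0,0.0028,0.0029,0.106,-0.003],[0.0,0.0028,0.0029,0.1085,-0.003],[0.0,0.0028,0.0029,0.1085,-0.003],[0.0,0.0028,0.0029,0.1085,-0.003]]

```text
t: 17.7
ee_pos: [0.4488, 0.2937, 0.0789]
eef_rot: [-3.131, 0.008, 2.78]
ft_force: [-0.7, -0.4, -0.8]
opening: 0.0178
```

```bash
python3 - <<'E'
from plan import *
d=save('wrist','w14')
s=eyes.camera('scene')['frame'];cv2.imwrite('pics/s14.png',cv2.resize(s[215:315,380:490],None,fx=5,fy=5,interpolation=2)[:600])
plan([(.4486,.2935,.0772,2.78)])
cv2.imwrite('pics/w14c.png',cv2.resize(d['frame'][200:350,230:430],None,fx=4,fy=4,interpolation=2)[:600])
E
```

```text
t 17.8 p [0.4488 0.2936 0.0788] rot [-3.1304  0.0078  2.7804] F [-0.3  0.  -1.2] op 0.0175
[0.0001, -0.0002, 0.0016] turn 0.0004
```

View pics/w14c.png

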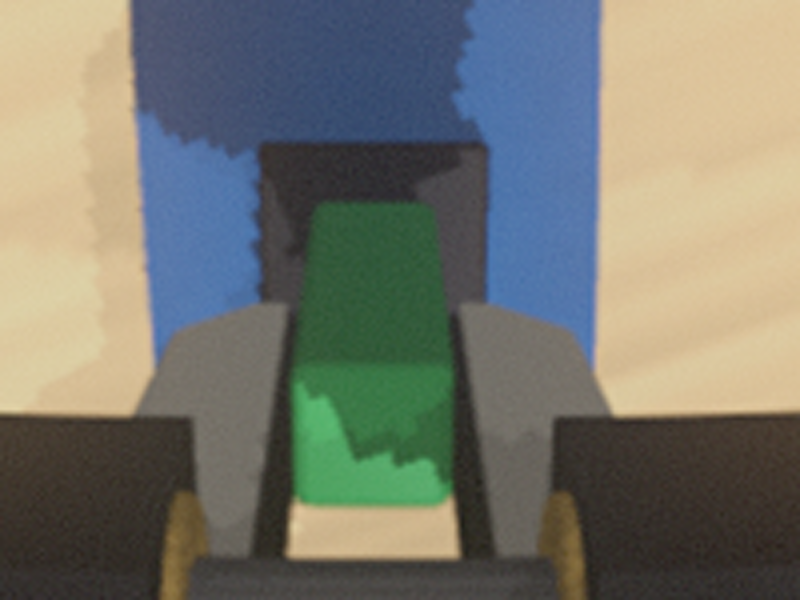

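View pics/s14.png

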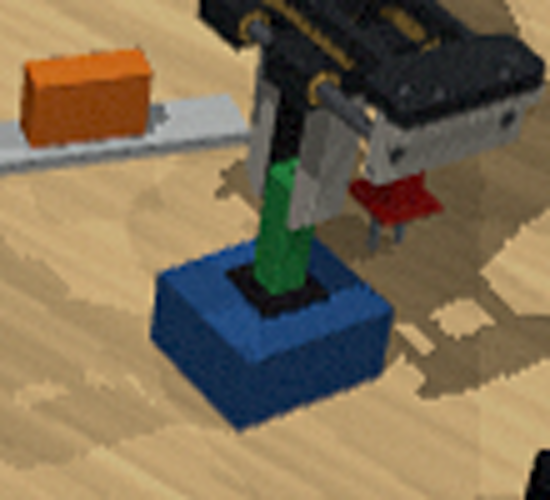

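Request:
arm_command:
  targets:
    - [[0.0,0.0,0.0,0.0015,0.0],[0.0,0.0,0.0,0.0015,0.0],[0.05,0.0,0.0,0.0015,0.0],[0.093,0.0,0.0,0.0015,0.0],[0.093,0.0,0.0,0.0015,0.0],[0.093,0.0,0.0,0.0015,0.0],[0.093,0.0,0.0,0.0015,0.0],[0.093,0.0,0.0,0.0015,0.0]]

```text
t: 18.8
ee_pos: [0.4488, 0.2936, 0.0773]
eef_rot: [-3.13, 0.008, 2.78]
ft_force: [-0.3, 0.0, 0.1]
opening: 0.0733
```

```bash
python3 - <<'E'
from plan import *
d=save('wrist','w15')
plan([(.4488,.2936,.18,2.78),(.5,-.03,.2,2.937)])
E
```

```text
t 18.85 p [0.4488 0.2936 0.0773] rot [-3.1305  0.0078  2.7804] F [ 0.  -0.   0.6] op 0.0772
[-0.0008, -0.0012, -0.1027] turn 0.0004
[-0.1632, -0.286, -0.1183] turn -0.1566
```

View pics/w15.png

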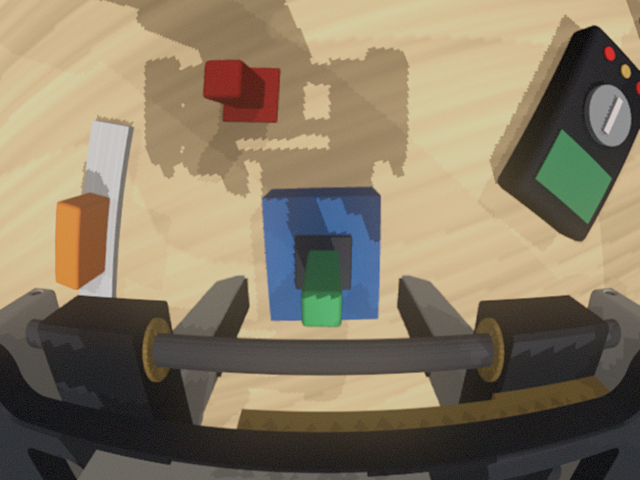

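Request:
arm_command:
  targets:
    - [[0.093,-0.001,-0.001,-0.04,0.0],[0.093,-0.001,-0.001,-0.09,0.0],[0.093,-0.001,-0.001,-0.12,0.0],[0.093,-0.026,-0.049,-0.12,-0.02],[0.093,-0.052,-0.097,-0.12,-0.05],[0.093,-0.079,-0.145,-0.12,-0.08],[0.093,-0.105,-0.193,-0.12,-0.11],[0.093,-0.131,-0.241,-0.12,-0.13],[0.093,-0.15,-0.28,-0.12,-0.157],[0.093,-0.165,-0.306,-0.12,-0.157],[0.093,-0.165,-0.306,-0.12,-0.157],[0.093,-0.165,-0.306,-0.12,-0.157],[0.093,-0.165,-0.306,-0.12,-0.157]]

```text
t: 20.48
ee_pos: [0.4944, -0.0475, 0.2022]
eef_rot: [-3.13, 0.006, 2.941]
ft_force: [-0.8, 0.1, 0.4]
opening: 0.0932
```

```bash
python3 - <<'E'
from plan import *
import pickle
d=save('wrist','w16');d['fish']=True;pickle.dump(d,open('w16.pkl','wb'))
plan([(.4488,.2936,.18,2.78)])
cv2.imwrite('pics/w16c.png',cv2.resize(d['frame'][200:350,240:440],None,fx=4,fy=4,interpolation=2)[:600])
s=eyes.camera('scene');cv2.imwrite('pics/s16.png',cv2.resize(s['frame'][190:290,240:370],None,fx=6,fy=6,interpolation=2))
s['fish']=False;pickle.dump(s,open('s16.pkl','wb'))
E
```

```text
t 20.52 p [ 0.4944 -0.0477  0.2022] rot [-3.1297  0.0061  2.9403] F [ 0.2  0.1 -0.4] op 0.0927
[0.1131, 0.3255, 0.0176] turn 0.1603
```

View pics/w16c.png

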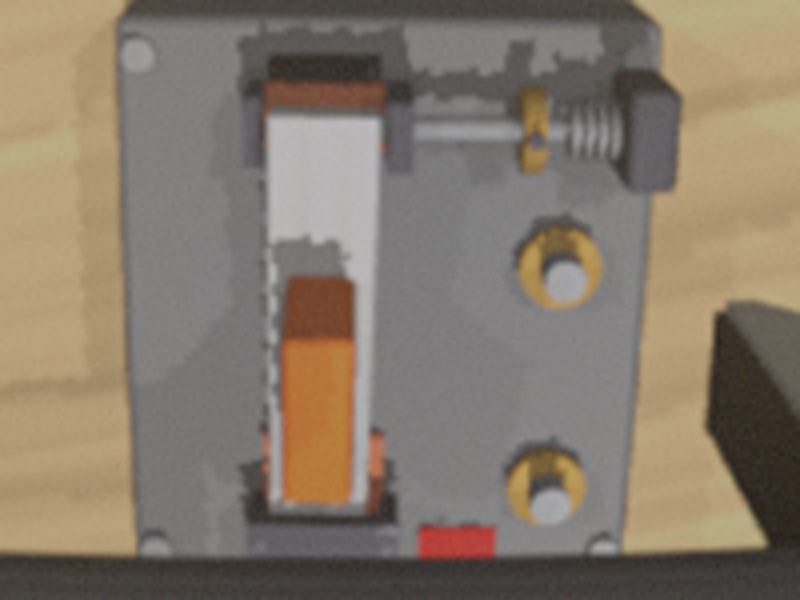

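View pics/s16.png

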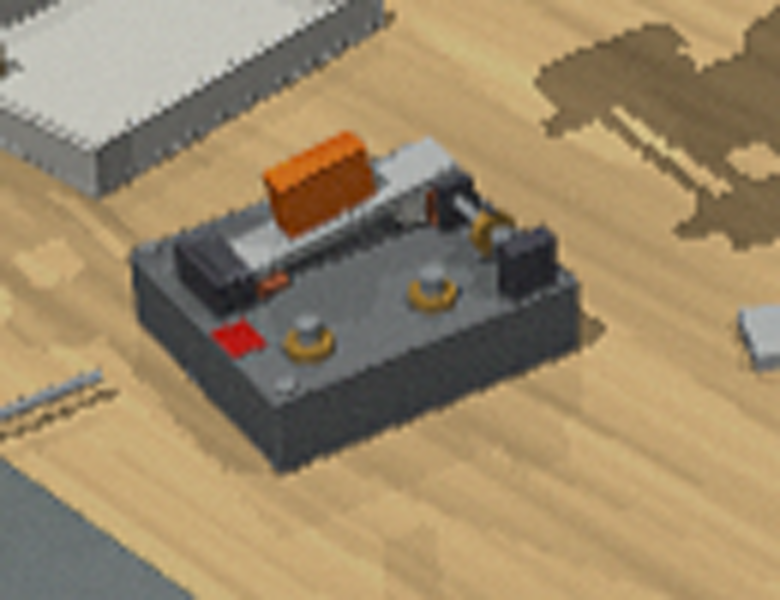

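```bash
python3 - <<'E'
from plan import *
from fitb import fit
from scipy.optimize import least_squares
import pickle
d=pickle.load(open('w16.pkl','rb'))
C=lambda p:np.array((240+p[0]/4-.4,200+p[1]/4-.4))
obs=[((-75,-65,40),C((118,18))),((-75,65,40),C((655,22)))]
vb,r=fit(d,obs+[((-60,5,64),C((412,85))) ][:0],[.555,-.05,-.2]);print('base',vb,r.tolist())
L=[((-22,-8,36),(283,340)),((-22,8,36),(355,340)),((22,-8,36),(284,503)),((22,8,36),(351,503)),((-60,-12,6),(267,114)),((-60,12,6),(383,114)),((-60,-12,0),(267,107)),((-60,12,0),(383,107))]
# link pose: yaw about z then pitch about y
def f(u):
    Rm=R.from_euler('ZY',[u[3],u[4]]).as_matrix()
    o=[]
    for P,p in L: o+=list(proj(d,Rm@np.array(P)*1e-3+u[:3])-C(p))
    # priors: far end underside at base z ~ .045 +-2mm
    far=Rm@np.array([.06,0,0])+u[:3]
    return o+[(far[2]-.045)/.001]
g=least_squares(f,[*W(0,-.015),.053,-.204,.15],loss='soft_l1')
print(np.round(g.x,4),'base',np.round(B(*g.x[:2]),4),np.round(g.fun,1).tolist())
u=g.x
for z in (0,21):
    q=R.from_euler('ZY',u[3:]).apply([0,0,z*1e-3])+u[:3]; print('pt z',z,np.round(q,4))
E
```

```text
base [ 0.5564564  -0.04944458 -0.20468542] [[-2.0, 0.0], [2.2, 0.0]]
[ 0.5524 -0.064   0.0544 -0.2179  0.1626] base [-0.0009 -0.0151] [-0.5, -0.3, 0.8, 0.1, -0.5, 0.6, 0.6, 1.0, 0.4, -0.1, -0.7, 0.4, 0.7, -1.0, -0.8, -0.5, -0.3]
pt z 0 [ 0.5524 -0.064   0.0544]
pt z 21 [ 0.5557 -0.0647  0.0751]
```

```bash
python3 - <<'E'
from plan import *
plan([(.556,-.0647,.2,2.933),(.556,-.0647,.12,2.933),(.556,-.0647,.0855,2.933)])
E
```

```text
t 20.57 p [ 0.4945 -0.048   0.2021] rot [-3.1296  0.0062  2.9399] F [-0.  -0.  -0.4] op 0.0926
[-0.0636, -0.0041, 0.0026] turn 0.0069
[-0.0631, -0.0031, 0.0826] turn 0.0069
[-0.0629, -0.0027, 0.1171] turn 0.0069
```

Request:
arm_command:
  targets:
    - [[0.06,-0.035,-0.004,0.002,0.007],[0.06,-0.0636,-0.004,0.01,0.007],[0.06,-0.0634,-0.0036,0.04,0.007],[0.06,-0.0631,-0.0031,0.07,0.007],[0.06,-0.063,-0.003,0.09,0.007],[0.06,-0.063,-0.0028,0.105,0.007],[0.06,-0.063,-0.0027,0.113,0.007],[0.06,-0.0629,-0.0027,0.117,0.007],[0.06,-0.0629,-0.0027,0.117,0.007],[0.06,-0.0629,-0.0027,0.117,0.007]]

```text
t: 21.82
ee_pos: [0.5564, -0.0647, 0.0862]
eef_rot: [-3.13, 0.007, 2.933]
ft_force: [-0.5, 0.2, 0.0]
opening: 0.0597
```

```bash
python3 - <<'E'
from plan import *
d=save('wrist','w17')
s=eyes.camera('scene')['frame'];cv2.imwrite('pics/s17.png',cv2.resize(s[170:290,240:370],None,fx=5,fy=5,interpolation=2))
plan([(.556,-.0647,.0855,2.933)])
E
```

```text
t 21.93 p [ 0.5563 -0.0647  0.0861] rot [-3.1298  0.0073  2.9328] F [-0.2  0.3  1.1] op 0.0597
[0.0003, -0.0, 0.0006] turn -0.0002
```

View pics/w17.png

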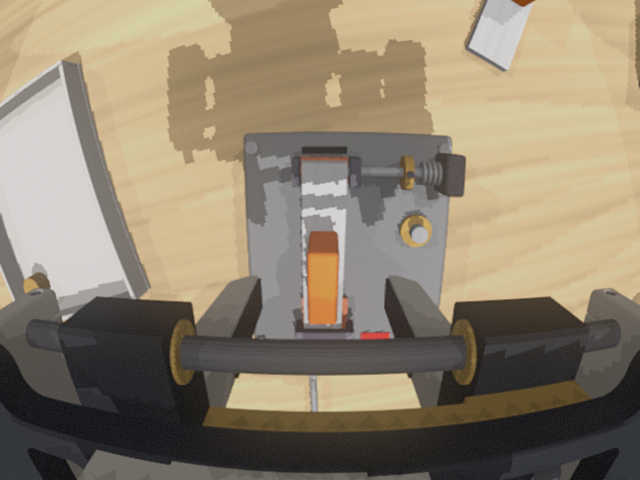

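View pics/s17.png

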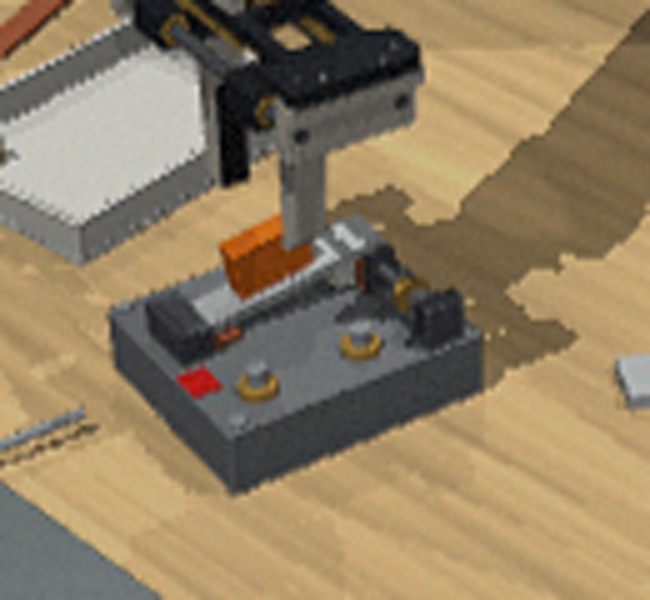

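Fingers straddle the grip at the right place. Close.

Request:
arm_command:
  targets:
    - [[0.0,0.0,0.0,0.0,0.0],[0.0,0.0,0.0,0.0,0.0],[0.0,0.0,0.0,0.0,0.0],[0.0,0.0,0.0,0.0,0.0],[0.0,0.0,0.0,0.0,0.0],[0.0,0.0,0.0,0.0,0.0]]

```text
t: 22.68
ee_pos: [0.5563, -0.0647, 0.086]
eef_rot: [-3.13, 0.007, 2.933]
ft_force: [-0.7, 0.2, -0.2]
opening: 0.0044
```

```bash
python3 look.py w18
```

```text
22.725 [ 0.5563 -0.0647  0.0861] B [ 0.003 -0.015] Fbase [-0.5  0.2 -0.7] torque [ 0.04 -0.14  0.  ]
```

View pics/w18.png

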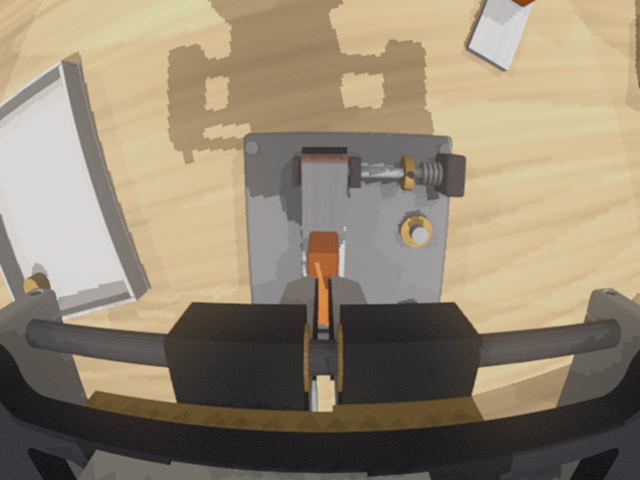

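```bash
python3 - <<'E'
from plan import *
s=eyes.camera('scene')['frame'];cv2.imwrite('pics/s18.png',cv2.resize(s[170:290,240:370],None,fx=5,fy=5,interpolation=2))
s=telemetry.observe();print(s['opening'],s['t'])
E
```

```text
0.0011923222258071694 22.775
```

View pics/s18.png

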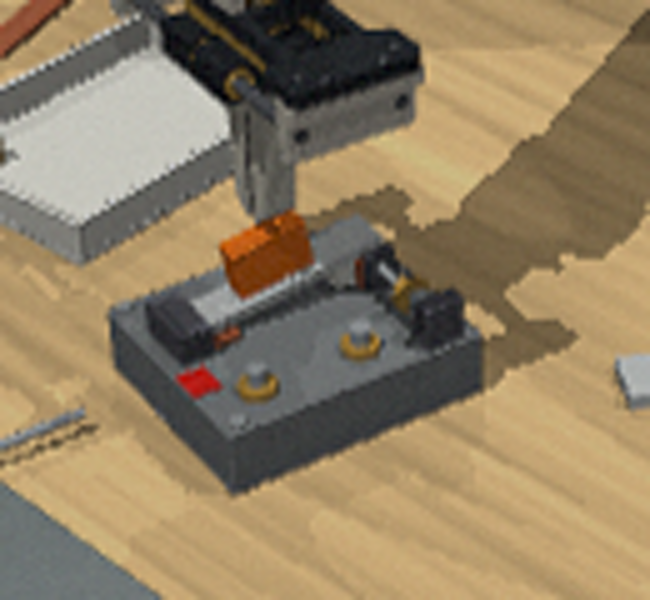

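```bash
python3 - <<'E'
from plan import *
import pickle
s=pickle.load(open('s16.pkl','rb'))
for z in (.064,.075,.085,.095): print(z,((proj(s,[.5563,-.0647,z])-[240,170])*5).round())
import station; print(manip.tcp_to_tips, [a for a in dir(manip) if a[0]!='_'])
d=eyes.camera('wrist');T=np.array(d['pose']);print(np.linalg.inv(T).round(3)@[.5563,-.0647,.086,1])
E
```

```text
0.064 [264. 265.]
0.075 [262. 247.]
0.085 [261. 231.]
0.095 [260. 214.]
0.022 ['IKError', 'tcp_to_tips']
[4.878000e-04 2.368310e-02 1.912706e-01 1.000000e+00]
```

```bash
python3 - <<'E'
from plan import *
import pickle
s=pickle.load(open('s16.pkl','rb'))
Rt=R.from_euler('xyz',[-3.13,.007,2.933]);t=np.array([.5563,-.0647,.086])
d=eyes.camera('wrist');d['fish']=True
s2=telemetry.observe();print(s2['t'],s2['ee_pos'],s2['opening'],s2['qpos'])
for dz in (-.02,-.01,0,.01,.022):
  for dx in (-.0075,.0075):
    P=t+Rt.apply([dx,0,dz]); Q=t+Rt.apply([dx,.045,dz]); print(dz,dx,P.round(3),'wrist',proj(d,P).round(),'scene17 near finger outer',((proj(s,Q)-[240,170])*5).round(),'closed',((proj(s,P)-[240,170])*5).round())
E
```

```text
22.875 [ 0.55630231 -0.06475939  0.08605822] 0.0007334569684570738 [ 0.48250266  0.70755412 -0.66744045  1.8145661   0.59855656  0.82663972
  0.87377824]
-0.02 -0.0075 [ 0.564 -0.066  0.106] wrist [324. 315.] scene17 near finger outer [293. 243.] closed [246. 201.]
-0.02 0.0075 [ 0.549 -0.063  0.106] wrist [324. 286.] scene17 near finger outer [319. 233.] closed [272. 191.]
-0.01 -0.0075 [ 0.564 -0.066  0.096] wrist [324. 306.] scene17 near finger outer [293. 260.] closed [247. 217.]
-0.01 0.0075 [ 0.549 -0.063  0.096] wrist [324. 278.] scene17 near finger outer [319. 250.] closed [273. 208.]
0 -0.0075 [ 0.564 -0.066  0.086] wrist [324. 298.] scene17 near finger outer [294. 276.] closed [248. 234.]
0 0.0075 [ 0.549 -0.063  0.086] wrist [324. 271.] scene17 near finger outer [320. 267.] closed [274. 224.]
0.01 -0.0075 [ 0.564 -0.066  0.076] wrist [324. 291.] scene17 near finger outer [295. 293.] closed [249. 250.]
0.01 0.0075 [ 0.549 -0.063  0.076] wrist [324. 265.] scene17 near finger outer [321. 283.] closed [275. 241.]
0.022 -0.0075 [ 0.564 -0.067  0.064] wrist [324. 283.] scene17 near finger outer [296. 312.] closed [250. 269.]
0.022 0.0075 [ 0.549 -0.063  0.064] wrist [324. 258.] scene17 near finger outer [321. 303.] closed [276. 260.]
```

```bash
python3 - <<'E'
from plan import *
import pickle
im=cv2.imread('pics/w17.png');cv2.imwrite('pics/w17c.png',cv2.resize(im[230:360,230:420],None,fx=4,fy=4,interpolation=2))
Rt=R.from_euler('xyz',[-3.13,.007,2.933]);t=np.array([.5563,-.0647,.086])
d=eyes.camera('wrist');d['fish']=True
for dz in (-.03,-.02,-.01,0,.01,.022):
    print(dz,[proj(d,t+Rt.apply([.0075,sy*.03,dz])).round(1).tolist() for sy in (-1,1)],'crop',[((proj(d,t+Rt.apply([.0075,sy*.03,dz]))-[230,230])*4).round().tolist() for sy in (-1,1)])
E
```

```text
-0.03 [[255.5, 294.3], [392.1, 294.2]] crop [[102.0, 257.0], [649.0, 257.0]]
-0.02 [[259.1, 285.8], [388.4, 285.6]] crop [[116.0, 223.0], [634.0, 223.0]]
-0.01 [[262.3, 278.1], [385.0, 278.0]] crop [[129.0, 192.0], [620.0, 192.0]]
0 [[265.3, 271.1], [381.9, 271.0]] crop [[141.0, 165.0], [608.0, 164.0]]
0.01 [[268.0, 264.8], [379.2, 264.8]] crop [[152.0, 139.0], [597.0, 139.0]]
0.022 [[270.9, 258.0], [376.1, 258.0]] crop [[164.0, 112.0], [584.0, 112.0]]
```

View pics/w17c.png

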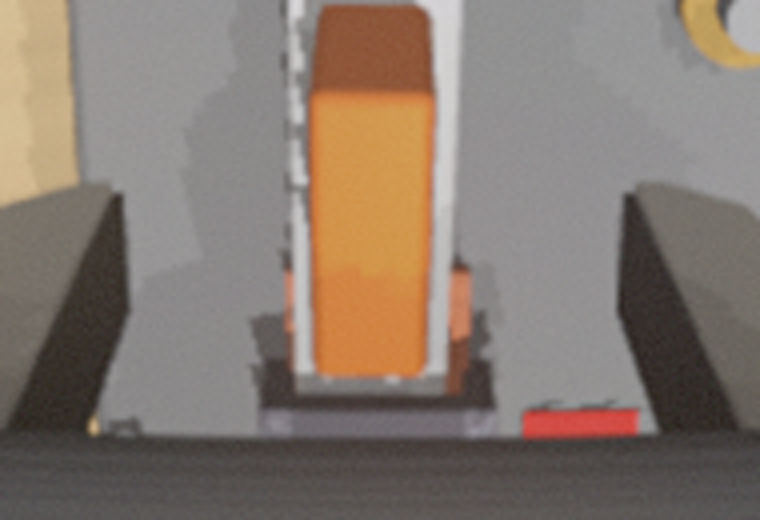

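Request:
arm_command:
  targets:
    - [[0.06,0.0,0.0,0.0,0.0],[0.06,0.0,0.0,0.0,0.0],[0.06,0.0,0.0,0.0,0.0],[0.06,0.0,0.0,0.0,0.0],[0.06,0.0,0.0,0.0,0.0],[0.06,0.0,0.0,0.008,0.0],[0.06,0.0,0.0,0.015,0.0],[0.06,0.0,0.0,0.02,0.0],[0.06,0.0,0.0,0.02,0.0],[0.06,0.0,0.0,0.02,0.0]]

```text
t: 24.18
ee_pos: [0.5566, -0.0649, 0.0661]
eef_rot: [-3.13, 0.007, 2.933]
ft_force: [-0.4, -0.3, -0.7]
opening: 0.0599
```

```bash
python3 look.py w19;python3 - <<'E'
from plan import *
s=eyes.camera('scene')['frame'];cv2.imwrite('pics/s19.png',cv2.resize(s[170:290,240:370],None,fx=5,fy=5,interpolation=2))
s=telemetry.observe();print(s['opening'],s['t'])
im=cv2.imread('pics/w19.png');cv2.imwrite('pics/w19c.png',cv2.resize(im[200:360,230:420],None,fx=3.7,fy=3.7,interpolation=2))
E
```

```text
24.225 [ 0.5566 -0.0649  0.0662] B [ 0.0034 -0.0152] Fbase [ 0.2 -0.2  0.3] torque [ 0.07 -0.17 -0.  ]
0.05975861853094368 24.275
```

View pics/s19.png

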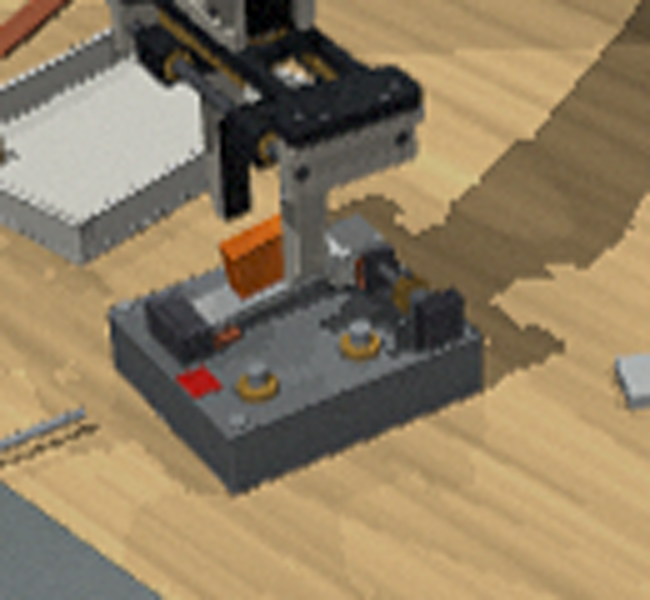

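View pics/w19c.png

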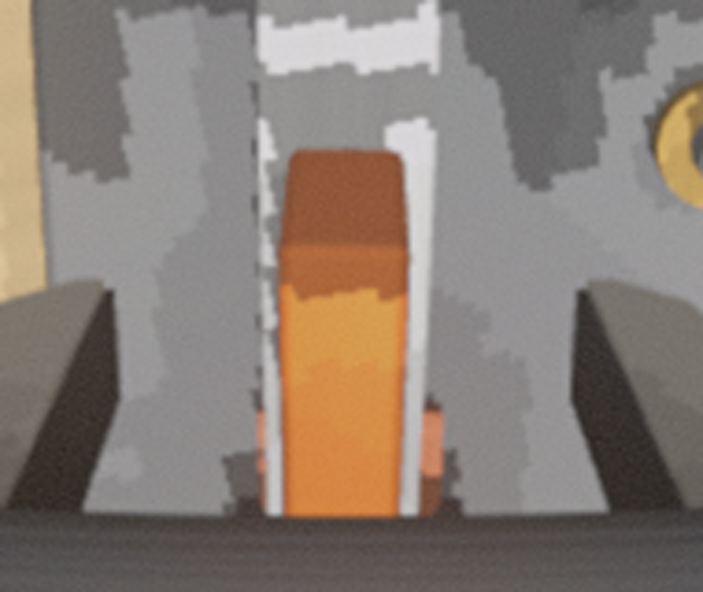

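Request:
arm_command:
  targets:
    - [[0.06,0.0,0.0,0.005,0.0],[0.06,0.0,0.0,0.0095,0.0],[0.06,0.0,0.0,0.0095,0.0],[0.0,0.0,0.0,0.0095,0.0],[0.0,0.0,0.0,0.0095,0.0],[0.0,0.0,0.0,0.0095,0.0],[0.0,0.0,0.0,0.0095,0.0],[0.0,0.0,0.0,0.0095,0.0],[0.0,0.0,0.0,0.0095,0.0]]

```text
t: 25.4
ee_pos: [0.5567, -0.0651, 0.0568]
eef_rot: [-3.13, 0.008, 2.933]
ft_force: [0.2, -0.5, -0.6]
opening: 0.0157
```

```bash
python3 look.py w20;python3 - <<'E'
from plan import *
s=eyes.camera('scene')['frame'];cv2.imwrite('pics/s20.png',cv2.resize(s[170:290,240:370],None,fx=5,fy=5,interpolation=2))
plan([(*(B(0,0)),0,0)])
E
```

```text
25.45 [ 0.5568 -0.0651  0.0568] B [ 0.0035 -0.0153] Fbase [ 0.3 -0.4  0.3] torque [ 0.05 -0.16 -0.01]
t 25.5 p [ 0.5567 -0.0651  0.0568] rot [-3.1299  0.0079  2.933 ] F [0.1 0.9 1.2] op 0.0156
[1.088, -0.2291, 0.0509] turn 2.933
```

View pics/s20.png

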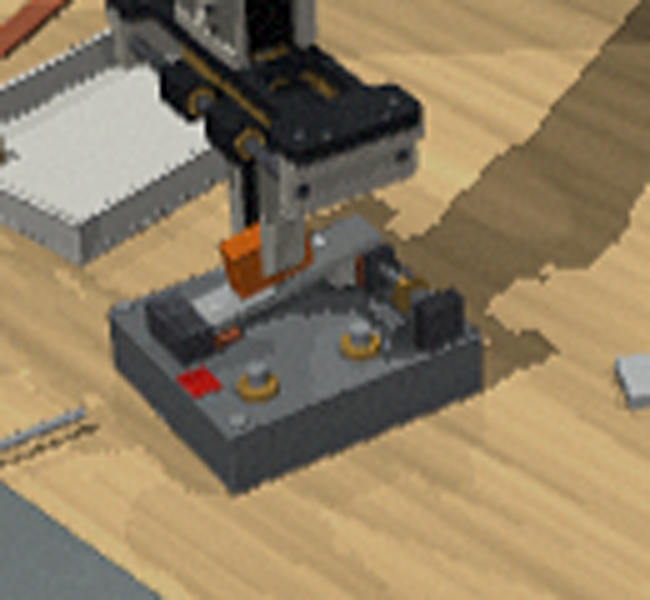

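Request:
arm_command:
  targets:
    - [[0.0,0.003,0.0,-0.0005,0.0],[0.0,0.006,0.0,-0.001,0.0],[0.0,0.009,0.0,-0.0016,0.0],[0.0,0.012,0.0,-0.0021,0.0],[0.0,0.015,0.0,-0.0026,0.0],[0.0,0.018,0.0,-0.0031,0.0],[0.0,0.02,0.0,-0.0034,0.0],[0.0,0.02,0.0,-0.0034,0.0]]

```text
t: 26.5
ee_pos: [0.5368, -0.0608, 0.0601]
eef_rot: [-3.13, 0.007, 2.933]
ft_force: [0.1, -0.5, 0.1]
opening: 0.0158
```

```bash
python3 look.py w21;python3 - <<'E'
from plan import *
s=eyes.camera('scene')['frame'];cv2.imwrite('pics/s21.png',cv2.resize(s[170:290,240:370],None,fx=5,fy=5,interpolation=2))
E
```

```text
26.55 [ 0.5368 -0.0608  0.0601] B [-0.0169 -0.0151] Fbase [-0.3  0.4 -0.4] torque [ 0.07  0.03 -0.02]
```

View pics/s21.png

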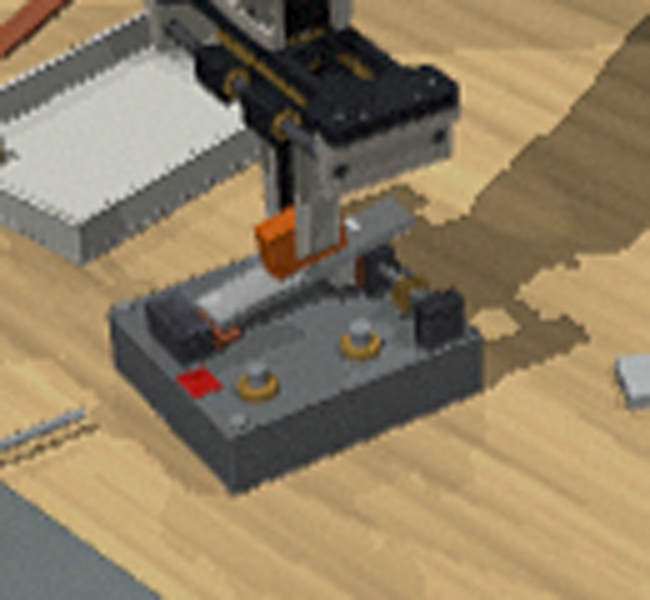

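View pics/w21.png

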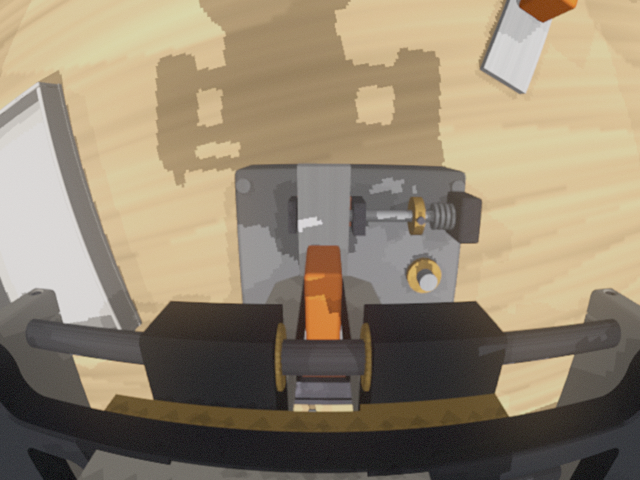

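```bash
python3 - <<'E'
from plan import *
plan([(*W(-.02,-.015),.12,2.933),(.4706,-.279,.15,3.21)])
E
```

```text
t 26.6 p [ 0.5368 -0.0608  0.0601] rot [-3.1297  0.0072  2.9329] F [-0.1  0.4  0.9] op 0.0156
[0.0027, -0.0006, -0.0599] turn -0.0001
[0.0189, -0.2282, -0.0873] turn -0.2771
```

Request:
arm_command:
  targets:
    - [[0.0,0.001,0.0,-0.01,0.0],[0.0,0.003,-0.0005,-0.03,0.0],[0.0,0.003,-0.0005,-0.06,0.0],[0.0,0.003,-0.001,-0.087,0.0],[0.0,0.006,-0.04,-0.087,-0.04],[0.0,0.009,-0.09,-0.087,-0.09],[0.0,0.012,-0.14,-0.087,-0.15],[0.0,0.016,-0.185,-0.087,-0.21],[0.0,0.018,-0.215,-0.087,-0.26],[0.0,0.019,-0.228,-0.087,-0.277],[0.0,0.019,-0.228,-0.087,-0.277],[0.0,0.019,-0.228,-0.087,-0.277],[0.0,0.019,-0.228,-0.087,-0.277]]

```text
t: 28.22
ee_pos: [0.4711, -0.2775, 0.1502]
eef_rot: [-3.128, 0.004, -3.071]
ft_force: [0.1, 0.0, -1.5]
opening: 0.0159
```

```bash
python3 - <<'E'
from plan import *
import pickle
d=save('wrist','w22');d['fish']=True;pickle.dump(d,open('w22.pkl','wb'))
s=eyes.camera('scene')['frame'];cv2.imwrite('pics/s22.png',cv2.resize(s[130:250,200:350],None,fx=5,fy=5,interpolation=2))
plan([(.4706,-.279,.15,3.21)])
E
```

```text
t 28.32 p [ 0.4709 -0.2779  0.1499] rot [-3.1282  0.0039 -3.0717] F [ 0.3  1.1 -1.7] op 0.0158
[0.0004, -0.0011, -0.0001] turn -6.2817
```

View pics/w22.png

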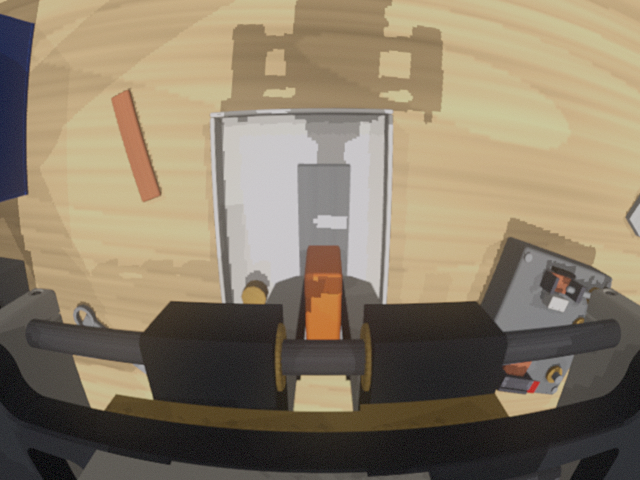

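View pics/s22.png

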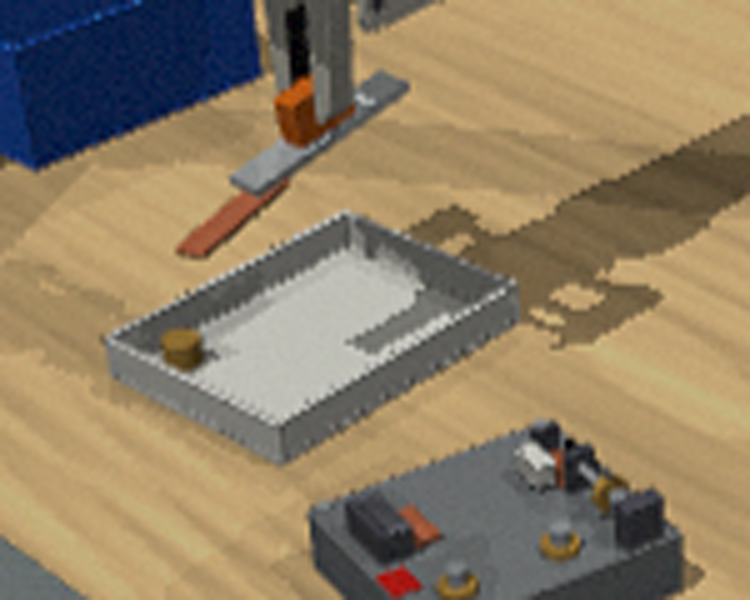

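```bash
python3 - <<'E'
from plan import *
import pickle
d=pickle.load(open('w22.pkl','rb'))
a=atz(d,(212,114),.028);b=atz(d,(392,112),.028);print(a,b,np.linalg.norm(a-b))
u=(b-a)/np.linalg.norm(b-a); yaw=np.arctan2(u[1],u[0])-np.pi/2; c=(a+b)/2+.1*np.array([np.cos(yaw),np.sin(yaw),0]); print('tray',c,yaw)
sp=atz(d,(255,292),.018);print('spacer',sp)
D=pickle.load(open('D.pkl','rb'))
n=np.array([-np.sin(.07),np.cos(.07)]);
t=c[:2]+.02*np.array([-np.sin(yaw),np.cos(yaw)]); print('target',t)
plan([(*t,.06,3.2115-2*np.pi),(*t,.02,3.2115-2*np.pi)])
E
```

```text
[ 0.3801549  -0.37683967  0.028     ] [ 0.37030052 -0.23069051  0.028     ] 0.14648100685233234
tray [ 0.47500116 -0.29703768  0.028     ] 0.06732499142268167
spacer [ 0.53725923 -0.33720662  0.018     ]
target [ 0.47365568 -0.27708299]
t 28.32 p [ 0.4709 -0.2779  0.1499] rot [-3.1282  0.0039 -3.0717] F [ 0.3  1.1 -1.7] op 0.0158
[-0.0024, 0.0018, 0.0899] turn -0.0
[-0.0023, 0.0023, 0.1299] turn -0.0
```

Request:
arm_command:
  targets:
    - [[0.0,-0.0024,0.0018,0.03,0.0],[0.0,-0.0024,0.0018,0.07,0.0],[0.0,-0.0024,0.002,0.1,0.0],[0.0,-0.0023,0.0022,0.12,0.0],[0.0,-0.0023,0.0023,0.127,0.0],[0.0,-0.0023,0.0023,0.13,0.0],[0.0,-0.0023,0.0023,0.13,0.0],[0.0,-0.0023,0.0023,0.13,0.0]]

```text
t: 29.32
ee_pos: [0.4742, -0.2773, 0.0207]
eef_rot: [-3.127, 0.005, -3.072]
ft_force: [-0.1, -1.0, -1.6]
opening: 0.0162
```

```bash
python3 - <<'E'
from plan import *
s=eyes.camera('scene')['frame'];cv2.imwrite('pics/s23.png',cv2.resize(s[130:250,200:350],None,fx=5,fy=5,interpolation=2))
plan([(.4737,-.277,.02,3.2115-2*np.pi)])
E
```

```text
t 29.38 p [ 0.4741 -0.2774  0.0206] rot [-3.1274  0.0049 -3.0718] F [ 0.5  0.2 -1.1] op 0.016
[0.0004, 0.0004, 0.0006] turn -0.0001
```

View pics/s23.png

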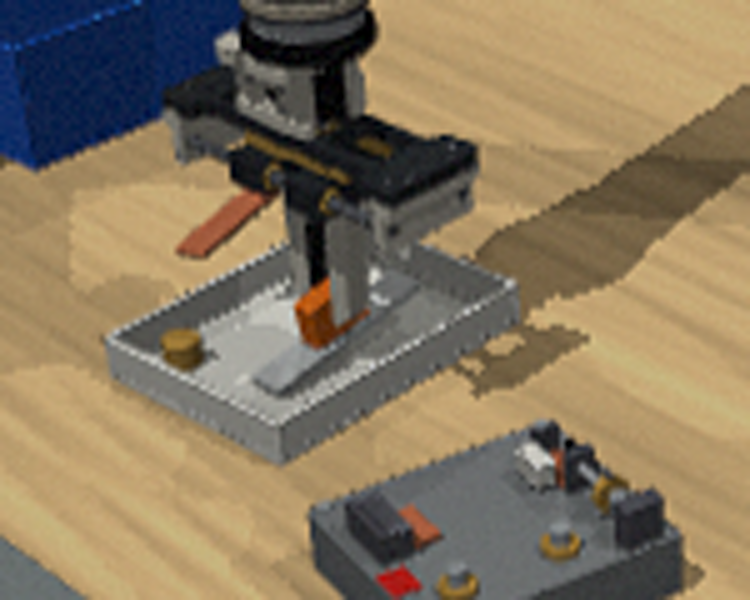

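Now press down gently to level the link.

Request:
arm_command:
  targets:
    - [[0.0,0.0,0.0,0.003,0.0],[0.0,0.0,0.0,0.006,0.0],[0.0,0.0,0.0,0.008,0.0],[0.0,0.0,0.0,0.008,0.0]]

```text
t: 29.88
ee_pos: [0.4738, -0.2778, 0.0127]
eef_rot: [-3.127, 0.004, -3.072]
ft_force: [-3.2, -0.4, 4.4]
opening: 0.0157
```

Request:
arm_command:
  targets:
    - [[0.0,0.0,0.0,0.003,0.0],[0.0,0.0,0.0,0.005,0.0],[0.0,0.0,0.0,0.005,0.0]]

```text
t: 30.25
ee_pos: [0.4736, -0.278, 0.0076]
eef_rot: [-3.127, 0.004, -3.072]
ft_force: [-2.4, -0.8, 6.0]
opening: 0.016
```

```bash
python3 - <<'E'
from plan import *
s=eyes.camera('scene')['frame'];cv2.imwrite('pics/s24.png',cv2.resize(s[130:250,200:350],None,fx=5,fy=5,interpolation=2))
plan([(.4737,-.277,.02,3.2115-2*np.pi)])
E
```

```text
t 30.3 p [ 0.4736 -0.278   0.0076] rot [-3.1266  0.0036 -3.0723] F [-2.6  0.2  4.3] op 0.0157
[-0.0002, 0.0008, -0.0124] turn -0.0006
```

View pics/s24.png

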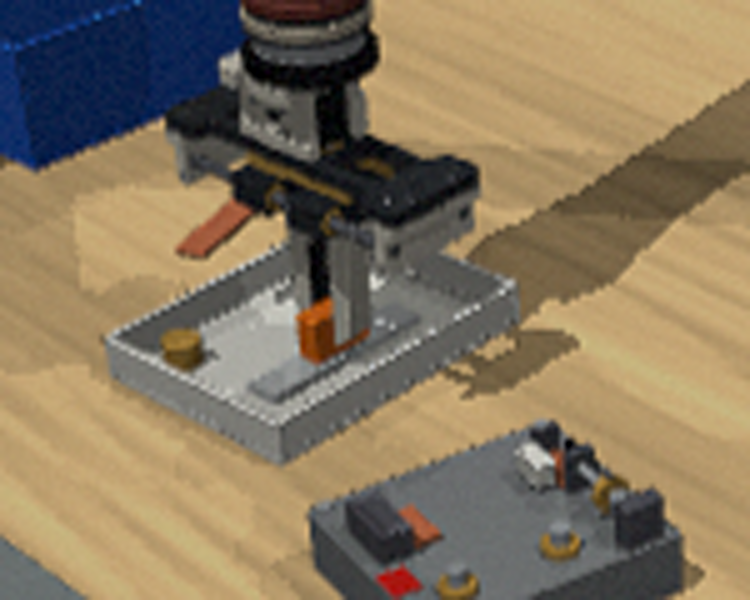

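Nearly flat. Release and retreat; opening limited so the fingers stay inside the tray.

Request:
arm_command:
  targets:
    - [[0.0,0.0,0.0,0.0005,0.0],[0.04,0.0,0.0,0.0005,0.0],[0.04,0.0,0.0,0.0005,0.0],[0.04,0.0,0.0,0.0005,0.0],[0.04,0.0,0.0,0.0005,0.0]]

```text
t: 30.92
ee_pos: [0.4737, -0.2779, 0.0069]
eef_rot: [-3.127, 0.004, -3.072]
ft_force: [0.3, 0.2, -0.2]
opening: 0.0396
```

Request:
arm_command:
  targets:
    - [[0.04,0.0,0.0,-0.02,0.0],[0.04,0.0,0.0,-0.06,0.0],[0.04,0.0,0.0,-0.11,0.0],[0.04,0.0,0.0,-0.16,0.0],[0.04,0.0,0.0,-0.18,0.0],[0.04,0.0,0.0,-0.18,0.0],[0.04,0.0,0.0,-0.18,0.0]]

```text
t: 31.8
ee_pos: [0.472, -0.2752, 0.1864]
eef_rot: [-3.127, 0.002, -3.072]
ft_force: [-0.5, 0.1, -0.4]
opening: 0.0398
```

```bash
python3 - <<'E'
from plan import *
s=eyes.camera('scene')['frame'];cv2.imwrite('pics/s25.png',cv2.resize(s[150:420,130:560],None,fx=1.85,fy=1.85,interpolation=2));cv2.imwrite('pics/s25b.png',cv2.resize(s[150:250,200:350],None,fx=5,fy=5,interpolation=2))
d=save('wrist','w25')
plan([])
E
```

```text
t 31.9 p [ 0.4719 -0.2751  0.1857] rot [-3.1283e+00  1.4000e-03 -3.0720e+00] F [-0.1 -0.3 -0.6] op 0.0399
```

View pics/s25.png

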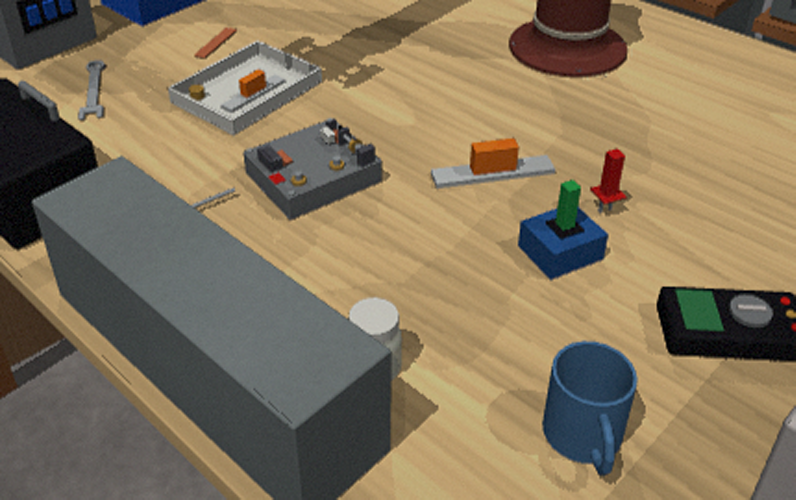

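View pics/s25b.png

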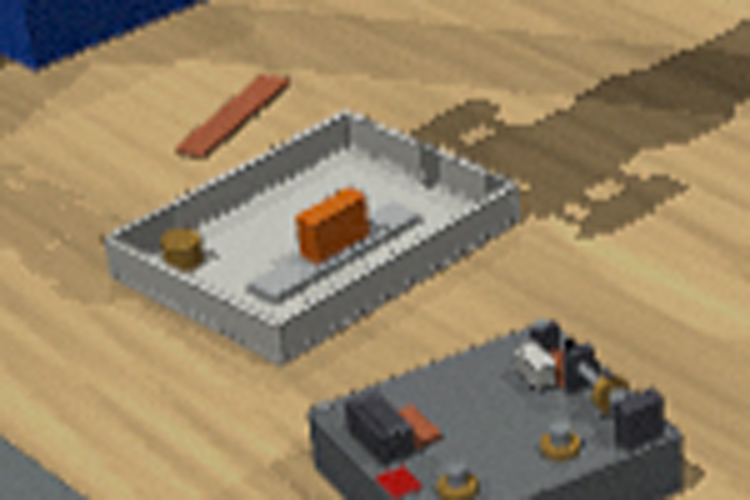

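View pics/w25.png

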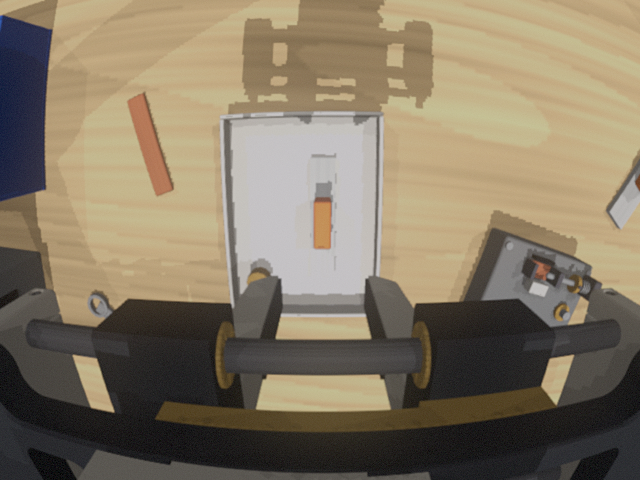

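The scene view shows the link flat in the tray at crop pixel (333,225) with its grip uppermost. The fork stands in its holder at (568,215), and the other things have not moved. The gripper is well clear of everything.

```bash
python3 -c "
from h import *
print(ticket.finish_job())"
```

```text
the job is handed in; nothing more can be done
None
```

The job is done and handed in at about 32 s of the 69 s allowed; no verdict was given.

**What I did**
- **Popping the link:** I took the green fork from its holder, set the prongs astride the bar and pushed the collar about 8 mm, with about 6 N at most. The link popped up before the bar reached its stop.
- **Putting the fork back:** I backed the prongs off, lifted out and stood the fork in its holder again.
- **Moving the link:** I drew it 20 mm along its slope out from under the bridge and carried it to the tray. I pressed it level with about 6 N, then let go and moved clear.

**Last checks**
- The scene and wrist pictures show the link flat in the tray with its grip uppermost, and the spacer still standing.
- The scene picture shows the fork upright with its flange on the holder, and none of the things in view has visibly moved. I made no separate check on the screwdriver, which is largely hidden there.

**What disagreed**
- **Fingertip position:** both cameras showed the fingertips about 10 mm behind the reported TCP, where `tcp_to_tips` says 22 mm ahead. My first grasp therefore closed just above the link's grip, touching nothing; going about 29 mm lower fixed it.
- **Camera positions:** the top and wrist cameras differed by about 4 mm on the holder. I used the wrist camera.

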